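# Put the batteries behind the lens away in the drawer

### The job

The spare camera batteries on the charging mat are hidden behind the tall black lens. Stand the lens aside, clear of its cork disc, put every battery into the top drawer of the clear drawer unit and push that drawer fully shut, then stand the lens back upright in the middle of its cork disc. Leave the other two drawers shut and everything else where it is.

Things in the scene. Friction and masses are not known exactly. Their poses are not given: they have to be found in the camera images.
- lens_center (a point): centre of the loose black lens, a plain upright cylinder 62 mm in diameter and 105 mm tall (centre 52 mm above its foot), about 0.4 kg; z is its upright axis. It starts on the cork disc, in front (on the robot's side) of the batteries. Being tall, it is best gripped in its upper half.
- battery1_center (a point): centre of a loose grey camera battery with an orange top, a block 42 x 34 x 18 mm along its own x, y, z, about 50 g; it starts lying flat on the charging mat, its 42 mm side roughly along the mat's y. Three or four of the four batteries are present; an absent one reads None.
- battery2_center (a point): centre of a loose grey camera battery with an orange top, a block 42 x 34 x 18 mm along its own x, y, z, about 50 g; it starts lying flat on the charging mat, its 42 mm side roughly along the mat's y. Three or four of the four batteries are present; an absent one reads None.
- battery3_center (a point): centre of a loose grey camera battery with an orange top, a block 42 x 34 x 18 mm along its own x, y, z, about 50 g; it starts lying flat on the charging mat, its 42 mm side roughly along the mat's y. Three or four of the four batteries are present; an absent one reads None.
- battery4_center (a point): centre of a loose grey camera battery with an orange top, a block 42 x 34 x 18 mm along its own x, y, z, about 50 g; it starts lying flat on the charging mat, its 42 mm side roughly along the mat's y. Three or four of the four batteries are present; an absent one reads None.
- disc (a point): centre of the top of the fixed cork disc where the lens belongs: 92 mm in diameter, 3 mm thick, on the table; its x axis points to the mat behind it (it may be turned some 15 degrees from world x)
- mat (a point): centre of the top of the fixed black charging mat: 90 mm along its x, 230 mm along its y, 4 mm thick, on the table, 90 mm behind the disc's centre; the batteries lie in one row along its y, 50 mm apart, with a free place where one is absent
- top_drawer (a joint): opening of the top drawer in m: 0 shut, 0.135 fully out; slides out towards the robot (along minus x of the drawer) with about 1.2 N of friction, stays where left, no catch
- drawer_floor (a point): centre of the inner floor of the top drawer, which moves with it; x points into the unit, z up. Inside, the drawer is 185 mm along x, 222 mm along y; side walls rise 37 mm above this floor, the front panel 49 mm. The floor lies 96 mm above the table. When fully open, the 135 mm of its length nearest the front panel stand clear of the unit's top panel, which lies 50 to 54 mm above the floor.
- drawer_tab (a point): centre of the black pull tab on the top drawer's front: a solid block reaching 40 mm out from the panel, 20 mm wide (y), 30 mm high; it lies 25 mm before the unit's front face when shut, 31 mm below the unit's top; can be pinched across its width from above; x points into the unit
- middle_drawer (a joint): opening of the middle drawer in m, 0 shut (leave shut)
- bottom_drawer (a joint): opening of the bottom drawer in m, 0 shut (leave shut)
- unit_front (a point): middle of the front upper edge of the fixed clear drawer unit, 150 mm above the table; the unit is 240 mm wide (y), runs 200 mm back along x, three drawers of equal width one above another with front panels 5 mm thick that stand before this edge
- bowl: grey ceramic bowl with two caps in it, 96 mm across, 40 mm tall, on top of the drawer unit near its back; origin at its underside; leave alone
- hood: white lens hood, a ring 76 mm across, 45 mm tall, on top of the drawer unit near its back; origin at its underside; leave alone
- filter_wrench: red plastic filter wrench lying flat on the table between the drawer unit and the mat, about 130 mm long, 60 mm wide, 8 mm high; origin at its underside; leave alone
- remote: small black remote control 60 x 32 x 14 mm with a red button, on the table between the robot and the wrench; origin at its underside; leave alone
- card_case: yellow memory-card case 75 x 55 x 16 mm on the left; origin at its underside; leave alone
- blower: blue lens blower, 60 mm across, 105 mm tall, on the right; origin at its underside; leave alone

How it is judged:
On the way, in this order (a step that is already met when the one before it is completed fails the run):
1. the lens stands upright aside, clear of its cork disc, and let go (horizontal distance between lens_center and disc above 0.075 m and angle between lens_center's own z axis and vertical below 0.1 rad and height (world z) of lens_center below 0.065 m and contact force between lens and the fingers below 0.1 N), for 0.2 s.
2. every battery lies in the top drawer (x of battery1_center in the frame of drawer_floor between -0.092 and 0.092 m and y of battery1_center in the frame of drawer_floor between -0.112 and 0.112 m and z of battery1_center in the frame of drawer_floor between 0 and 0.045 m and x of battery2_center in the frame of drawer_floor between -0.092 and 0.092 m and y of battery2_center in the frame of drawer_floor between -0.112 and 0.112 m and z of battery2_center in the frame of drawer_floor between 0 and 0.045 m and x of battery3_center in the frame of drawer_floor between -0.092 and 0.092 m and y of battery3_center in the frame of drawer_floor between -0.112 and 0.112 m and z of battery3_center in the frame of drawer_floor between 0 and 0.045 m and x of battery4_center in the frame of drawer_floor between -0.092 and 0.092 m and y of battery4_center in the frame of drawer_floor between -0.112 and 0.112 m and z of battery4_center in the frame of drawer_floor between 0 and 0.045 m), for 0.2 s.
At the end, for the whole second after the job is handed in: Every battery present lies at rest inside the top drawer, all three drawers are shut to within 6 mm, and the lens stands at rest and upright (within 4.5 degrees) on the cork disc, its centre within 16 mm of the disc's centre (all of step 2 and value of joint each of top_drawer, middle_drawer, bottom_drawer below 0.006 m and horizontal distance between lens_center and disc below 0.016 m and angle between lens_center's own z axis and vertical below 0.08 rad and height (world z) of lens_center below 0.062 m and linear speed of each of lens, battery1, battery2, battery3, battery4 below 0.02 m/s); the robot touches nothing.
It fails at once if a bystander (bowl, hood, filter wrench, remote, card case, blower) is moved more than 40 mm (distance of any of bowl, hood, filter_wrench, remote, card_case, blower from where it was at the start of the episode above 0.04 m).
It fails at once if a lower drawer is pulled more than 20 mm open (value of joint any of middle_drawer, bottom_drawer above 0.02 m).
Of battery1, battery2, battery3, battery4 only 3 to 4 are there at a start; the rules pass over those that are not, and their reading is None.
At some moment in a run one of battery1, battery2, battery3, battery4 may be knocked a few centimetres aside while the robot is not near it.
Once in a run the grip may slacken for a moment while it holds something.
It also fails if it takes over 208 s, if anything falls off the work surface, if the arm or the gripper's body presses on something with over 40 N, if the wrist force passes 120 N, or if a joint passes its speed limit or range.

### The arm

A 6-joint arm with a two-finger parallel gripper is mounted at the origin on the work surface. World frame = base frame: x ahead of the robot, y to its left, z up, the work surface at z = 0. Lengths are in m, angles in rad, forces in N, time in s.
With the tool pointing down it reaches from about 0.375 to 0.9 m from the base axis. Payload 3.1 kg.
Tool frame: the origin (TCP) lies at the very end of the fingers, on their centre line; the grasp point (between the pads) lies 19 mm behind it; x points along the fingers, y is the direction in which the jaws open and shut, and the axes are right-handed (so a half turn about x gives the same grasp; the last joint's range is limited). The gripper opens to 87 mm and grips with 3 to 60 N. Pads are 19 mm wide; open, the fingers measure 117 mm over their backs; the gripper's body (75 mm by 190 mm) begins 51 mm behind the grasp point.
Start: joints at [1.125, 0.527, 1.433, -0, 1.181, -0.178], TCP at [0.165, 0.603, 0.223] pointing down, gripper open.
Joint ranges: [-3.08, 3.08], [-0.75, 2.2], [0.22, 2.44], [-1.43, 4.57], [0, 2.65], [-2.85, 2.85]. Speed limits (rad/s): [2.79, 2.79, 3.14, 3.14, 3.14, 3.14].

### API

Orientations are given as a unit quaternion [x, y, z, w].
In Python, from rig import robot gives the robot as it stands.
- The arm moves only by the tool carry_out, never from a script. Its argument "commands" is a list that holds one entry, the list of rows, each a list of 5 numbers: the opening, from 0 (shut) to 1 (fully open), then the shift along the tool's x, y, z in mm, then the turn about the tool's x in degrees. In form: [[[hand, x, y, z, twist], ...]]. A call has 1 to 8 rows; each row shifts and turns the pose as measured when the row begins, along the tool's axes as they then stand; what a row does not reach is not made up. A row lasts 1/12 s, in which the tool goes at most 41.7 mm and 7.16 degrees, less where a joint would pass 70% of its speed; a pose out of reach is approached as far as the arm can. A call with a gripper value outside its range is refused whole. The fingers move at their own pace and stop on an object; "force" is the grip in N (left out, the last holds). Time passes only in rows, so rows that do not move let the fingers close. It gives the time, the measured TCP pose, the force and the opening at its end, in the units of the state.
- robot.get_obs(): the state, without advancing time (a new reading comes with each control period).
- robot.camera(name): name is "side" or "top" or "wrist"; returns the picture (400x640x3 uint8, red, green, blue); there is no depth.
- robot.camera_model(name): a dict with "fx", "fy", "cx", "cy" (pixels), "k1" (the pictures are not rectified: a ray, as slopes to the right and down, at radius r is drawn at 1 + k1 r^2 times it, then the intrinsics apply), "R" (3x3) and "t" (3): a world point X has camera coordinates R X + t. Camera axes: x right, y down, z forward; pixel columns grow to the right and rows downward; lengths in m; the calibration is good to about 2 mm. A picture is of the moment at which its call begins: read the wrist's pose just before it. camera_model takes no time and is no camera call; for the wrist camera it gives the pose at the moment of the call.
- robot.hand_in(): hands the job in, once; it reports no verdict.
The state is a dict: "time": time; "q": joint angles; "joint_velocities": joint speeds; "joint_torque": joint torques, N m; "position": TCP position; "tool_rot": TCP orientation; "ft_force": force on the tool from outside, world axes, zero at the start; "moment": the same for the moment, N m; "grip_width": finger opening in m.
Only numpy, scipy, OpenCV 4.12 (cv2) and the standard library are available. Lean on these libraries where they do the work, as an engineer would, in place of code of your own. Each camera call takes 0.05 s, during which the arm holds its last target. There are 200 camera calls.

## Working session

There is one attempt and no reset: what is moved stays moved. The work goes in short steps, Python scripts to look and compute and a tool call to move; the robot and the scene stay as the last step left them, time stands still between calls to the robot, and variables do not carry over. Pictures are saved under pics/ and viewed, on a budget of 14 in all, crops included, one or two more only if the job needs it, and the job is handed in when it is done.

Besides the shell and the picture viewer there is one more tool, called as name(argument=value, ...) on one line, values as JSON. carry_out: Moves the arm, as the interface text tells. Its arguments: {"type":"object","properties":{"commands":{"type":"array"},"force":{"type":"number"}},"required":["commands"]}

```bash
mkdir -p pics; ls
cat > h.py <<'E'
import numpy as np, cv2
from rig import robot
from scipy.spatial.transform import Rotation as Ro
def shot(n,f=None):
    m=robot.camera_model(n); im=np.array(robot.camera(n))
    if f: cv2.imwrite('pics/'+f+'.png',im[:,:,::-1])
    return im,m
def ray(m,u,v):
    d=np.array([(u-m['cx'])/m['fx'],(v-m['cy'])/m['fy']]); p=d.copy()
    for _ in range(20): p=d/(1+m['k1']*(p@p))
    R=np.array(m['R']);t=np.array(m['t'])
    return -R.T@t, R.T@np.array([p[0],p[1],1])
def onz(m,u,v,z):
    o,d=ray(m,u,v); return o+d*(z-o[2])/d[2]
def proj(m,X):
    c=np.array(m['R'])@np.array(X)+np.array(m['t']); p=c[:2]/c[2]; p=p*(1+m['k1']*(p@p))
    return np.array([p[0]*m['fx']+m['cx'],p[1]*m['fy']+m['cy']])
def st():
    o=robot.get_obs(); R=Ro.from_quat(o['tool_rot']).as_matrix()
    print('t',round(o['time'],2),'p',np.round(o['position'],4),'ax',np.round(R.T.tolist(),3).tolist(),'F',np.round(o['ft_force'],1),'w',round(o['grip_width'],4))
    return np.array(o['position']),R,o
def to(X):
    p,R,o=st(); print('shift tool mm',np.round(1000*R.T@(np.array(X)-p),1))
E
python3 - <<'E'
from h import *
st()
for n in('top','side','wrist'):
    im,m=shot(n,n+'0'); print(n,m)
E
```

```text
pics
t 0.0 p [0.1644 0.6022 0.2216] ax [[-0.001, -0.002, -1.0], [0.264, 0.965, -0.002], [0.965, -0.264, -0.0]] F [-0.1 -0.7 -0.7] w 0.087
top {'fx': 442.88733012467645, 'fy': 442.88733012467645, 'cx': 316.90766641420686, 'cy': 192.6712119013411, 'k1': -0.12687266820344398, 'R': array([[-0.00622287, -0.99995656,  0.00693859],
       [-0.99863856,  0.005855  , -0.05183386],
       [ 0.05179099, -0.00725169, -0.99863162]]), 't': array([0.01109794, 0.60092656, 1.55022612])}
side {'fx': 409.9141579220038, 'fy': 409.9141579220038, 'cx': 320.1670473427099, 'cy': 199.56368691271572, 'k1': 0.02258077090230442, 'R': array([[ 0.99423267, -0.10672014,  0.01059278],
       [-0.05484773, -0.5908683 , -0.80490147],
       [ 0.09215813,  0.79967835, -0.59331392]]), 't': array([-0.61362575,  0.12825252,  1.15015662])}
wrist {'fx': 328.5259625412841, 'fy': 328.5259625412841, 'cx': 320.1036189093748, 'cy': 199.89761908129424, 'k1': -0.009939409656287661, 'R': array([[ 0.26192566,  0.96508639, -0.00179206],
       [ 0.9208345 , -0.24935893,  0.29980653],
       [ 0.28889233, -0.08017721, -0.95399834]]), 't': array([-0.62382247, -0.03819162,  0.3911924 ])}
```

View pics/top0.png

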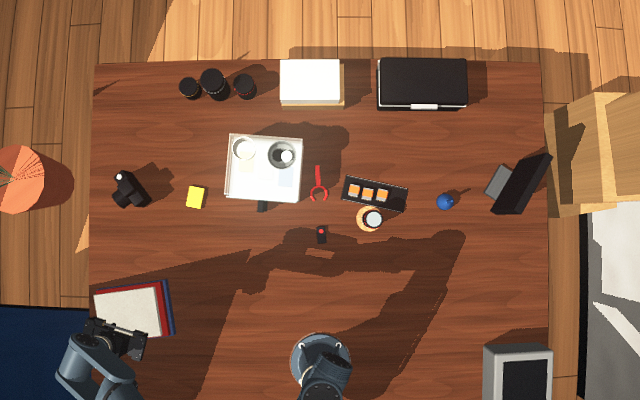

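View pics/side0.png

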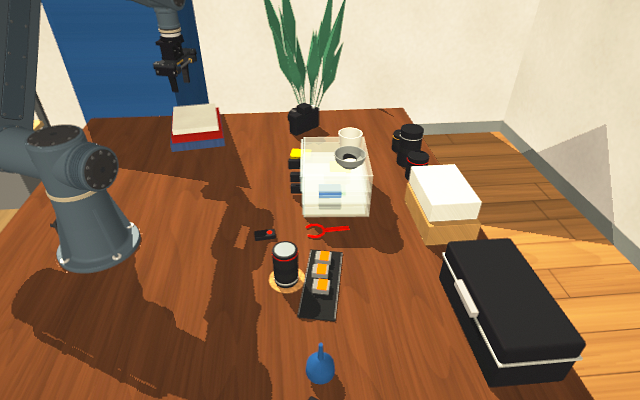

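Top view: drawer unit (225-302, 133-203) with its tab near (262,205). Three batteries sit at (354,190), (368,194) and (382,196) on the mat. The lens top is at (374,219), on the cork near (369,219). The wrench is at (318,185), the remote at (321,234) and the blower at (445,201). Next I measure these with masks.

```bash
cat >> h.py <<'E'
def blobs(mask,mn=15,close=0):
    mask=mask.astype(np.uint8)
    if close: mask=cv2.morphologyEx(mask,cv2.MORPH_CLOSE,np.ones((close,close)))
    n,l,s,c=cv2.connectedComponentsWithStats(mask,connectivity=4)
    return [(s[i][4],c[i],cv2.minAreaRect(np.argwhere(l==i)[:,::-1].astype(np.float32)),l==i) for i in range(1,n) if s[i][4]>=mn]
def hsv(im): return cv2.cvtColor(im,cv2.COLOR_RGB2HSV)
E
python3 - <<'E'
from h import *
im={n:cv2.imread(f'pics/{n}0.png')[:,:,::-1].copy() for n in('top','side')}
m={n:robot.camera_model(n) for n in im}
for n,roi in(('top',(170,260,335,470)),('side',(240,330,260,345))):
    H=hsv(im[n]); k=np.zeros(H.shape[:2],bool); k[roi[0]:roi[1],roi[2]:roi[3]]=1
    ora=k&(H[...,0]>12)&(H[...,0]<23)&(H[...,1]>190)&(H[...,2]>200)
    for b in blobs(ora): print(n,'batt',b[0],b[1].round(1),onz(m[n],*b[1],.022).round(4))
    if n=='top':
        mat=k&(H[...,2]<60)
        for b in blobs(mat|ora,200,7):
            c=cv2.boxPoints(b[2]); print('mat',b[0],[onz(m[n],*p,.004)[:2].round(3).tolist() for p in c], onz(m[n],*b[2][0],.004).round(4))
        cork=k&(H[...,0]>8)&(H[...,0]<25)&(H[...,1]>70)&(H[...,1]<190)&(H[...,2]>170)
        for b in blobs(cork): print('cork',b[0],b[1],b[2])
    wh=k&(H[...,1]<50)&(H[...,2]>130)
    for b in blobs(wh,25): print(n,'white',b[0],b[1].round(1),b[2],onz(m[n],*b[1],.105+.003).round(4))
cr=im['top'][125:250,215:420]; a=cv2.resize(cr,None,fx=3.9,fy=3.9,interpolation=cv2.INTER_CUBIC)
cv2.imwrite('pics/crop.png',a[:,:,::-1])
E
```

```text
mat 1072 [[0.558, -0.074], [0.659, -0.096], [0.612, -0.318], [0.511, -0.296]] [ 0.5849 -0.1956  0.004 ]
cork 76 [353.55263158 189.        ] ((353.6153869628906, 188.92306518554688), (10.198039054870605, 7.452413558959961), 11.309932708740234)
cork 74 [366.89189189 192.60810811] ((366.9235534667969, 192.59413146972656), (9.870335578918457, 7.2671709060668945), 12.52880859375)
cork 75 [381.69333333 193.37333333] ((381.64703369140625, 193.41177368164062), (9.701424598693848, 7.276068687438965), 14.03624439239502)
cork 221 [363.71040724 217.68778281] ((366.5, 218.5), (25.0, 21.0), 90.0)
top white 28 [352.4 194.1] ((352.5000305175781, 194.0), (9.701424598693848, 2.6678919792175293), 14.03624439239502) [ 0.5908 -0.1101  0.108 ]
top white 28 [365.8 197.7] ((365.82354736328125, 197.70591735839844), (9.216353416442871, 2.9104275703430176), 14.03624439239502) [ 0.5785 -0.1546  0.108 ]
top white 29 [380.3 198.6] ((380.3529357910156, 198.5882568359375), (9.216353416442871, 2.9104275703430176), 14.03624439239502) [ 0.5753 -0.2033  0.108 ]
top white 183 [373.5 218.9] ((373.5, 219.0), (14.0, 15.0), 90.0) [ 0.5078 -0.1797  0.108 ]
side batt 77 [324.1 255.2] [ 0.6145 -0.1217  0.022 ]
side batt 87 [321.3 268.5] [ 0.6016 -0.1694  0.022 ]
side batt 99 [322.1 283.9] [ 0.598  -0.2215  0.022 ]
side white 247 [284.1 249. ] ((284.0, 249.0), (14.0, 20.0), 90.0) [ 0.5093 -0.1792  0.108 ]
side white 174 [319.8 265.6] ((320.9195251464844, 263.8756103515625), (16.13374137878418, 27.44831085205078), 12.094757080078125) [ 0.589  -0.2426  0.108 ]
side white 104 [318.9 287.3] ((320.3705749511719, 286.1823425292969), (17.026622772216797, 13.6519775390625), 4.398705005645752) [ 0.5803 -0.3074  0.108 ]
```

View pics/crop.png

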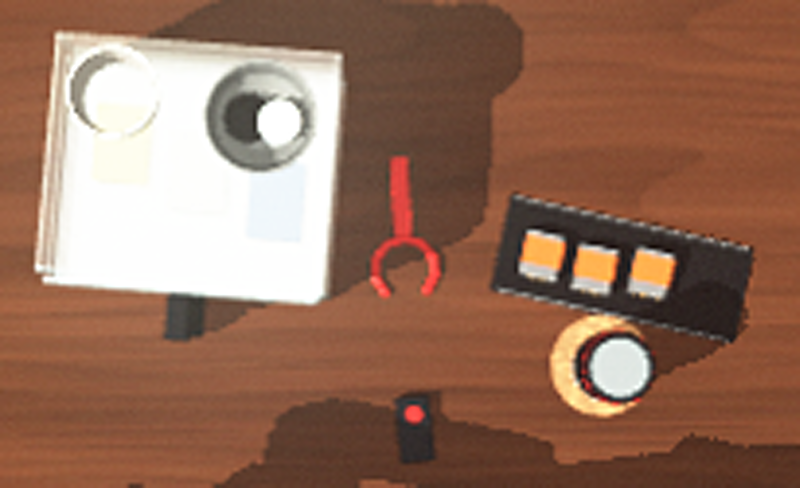

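The crop shows three batteries in crop pixels at about (543,255), (595,268) and (653,272), with the fourth place empty on the right. The cork is centred near (601,366), the lens top is at (620,368), and the tab is at (165-205, 295-340). The unit's front top edge runs from (42,283) to (330,302).

```bash
cat >> h.py <<'E'
def go(X,yaw=None,rows=True):
    """shifts (tool mm, equal rows) to reach world X; yaw deg = world angle of tool y"""
    p,R,o=st(); y0=np.degrees(np.arctan2(R[1,1],R[0,1])); d=np.array(X)-p
    dy=0 if yaw is None else (yaw-y0+180)%360-180
    print('yaw',round(y0,1),'| total mm',np.round(1000*R.T@d,1),'yaw change(world)',round(dy,1),'tool twist',round(-dy,1))
E
python3 - <<'E'
from h import *
im=cv2.imread('pics/top0.png')[:,:,::-1].copy(); m=robot.camera_model('top'); s=robot.camera_model('side')
P=lambda x,y,z:onz(m,(x+.5)/3.9-.5+215,(y+.5)/3.9-.5+125,z)
c=[P(*q,.004) for q in((515,195),(750,245),(738,340),(492,290))]
print('mat',np.mean(c,0).round(4),[q[:2].round(3).tolist() for q in c])
d=c[0]-c[1]; d2=c[3]-c[2]; print('mat y yaw',[np.degrees(np.arctan2(e[1],e[0])).round(1) for e in(d,d2)],np.linalg.norm(d),np.linalg.norm(d2))
# cork circle fit
H=hsv(im); k=(H[...,0]>8)&(H[...,0]<25)&(H[...,1]>70)&(H[...,1]<210)&(H[...,2]>140); k[:203]=0;k[:,:335]=0;k[240:]=0;k[:,400:]=0
b=max(blobs(k),key=lambda b:b[0])[3]; cn=cv2.findContours(b.astype(np.uint8),0,1)[0][0][:,0]
W=np.array([onz(m,*q,.003) for q in cn])[:,:2]
hull=cv2.convexHull(W.astype(np.float32))[:,0]
print('disc hull circ',cv2.minEnclosingCircle(hull.astype(np.float32)))
f=[P(42,283,.15),P(330,302,.15)]; print('front edge',np.round(f,4),'mid',np.mean(f,0).round(4),np.linalg.norm(f[1]-f[0]))
bk=[P(55,32,.15),P(342,53,.15)]; print('back',np.round(bk,4))
t=[P(*q,.134) for q in((165,338),(192,340))]; print('tab front',np.round(t,4))
for q in((265,385),):pass
# side: lens
for X in (np.mean(c,0),): print(proj(s,X))
E
python3 -c "
import cv2;a=cv2.imread('pics/side0.png')[120:320,260:400];cv2.imwrite('pics/sc.png',cv2.resize(a,None,fx=3,fy=3,interpolation=2))"
```

```text
mat [ 0.5984 -0.199   0.004 ] [[0.666, -0.099], [0.618, -0.316], [0.531, -0.303], [0.579, -0.078]]
mat y yaw [np.float64(77.7), np.float64(78.2)] 0.22139313556992027 0.23060923991664467
disc hull circ ((0.5193504095077515, -0.1332014948129654), 0.08877847343683243)
front edge [[0.5811 0.3053 0.15  ]
 [0.564  0.0656 0.15  ]] mid [0.5725 0.1855 0.15  ] 0.2402464246379207
back [[0.7919 0.2959 0.15  ]
 [0.7719 0.0549 0.15  ]]
tab front [[0.5351 0.2046 0.134 ]
 [0.5333 0.1819 0.134 ]]
[321.20303661 282.01756215]
```

View pics/sc.png

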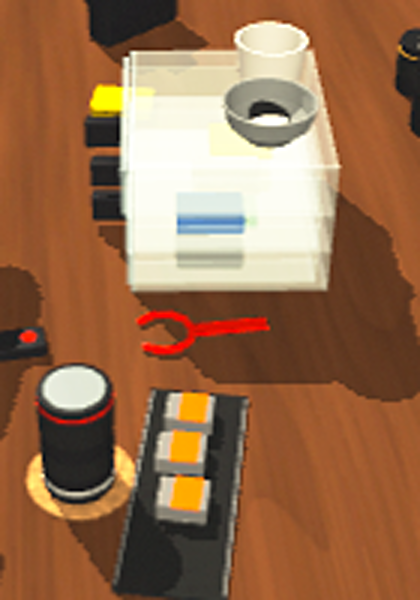

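carry_out(commands=[[[1,0,-25,29,0],[1,0,-25,29,0],[1,0,-25,29,0],[1,0,-25,29,0],[1,0,-25,29,0],[1,0,-25,29,0],[1,0,-25,29,0],[1,0,-25,29,0]]], force=25)

```text
time: 0.82
position: [0.3371, 0.3457, 0.2186]
tool_rot: [0.089, 0.702, -0.088, 0.701]
ft_force: [0.8, 0.7, -0.7]
grip_width: 0.087
```

carry_out(commands=[[[1,0,-25,29,0],[1,0,-25,29,0],[1,0,-25,29,0],[1,0,-32,18,7],[1,0,-32,18,7],[1,0,-34,14,7],[1,0,-36,10,7],[1,0,-37,6,7]]])

```text
time: 1.48
position: [0.3921, 0.062, 0.2182]
tool_rot: [0.303, 0.636, -0.298, 0.643]
ft_force: [-0.0, -1.1, -0.5]
grip_width: 0.087
```

```bash
python3 -c "
from h import *
go([.509,-.18,.22],-12)"
```

```text
t 1.48 p [0.3921 0.062  0.2182] ax [[0.012, 0.002, -1.0], [0.77, 0.638, 0.01], [0.638, -0.77, 0.006]] F [-0.  -1.1 -0.5] w 0.087
yaw 39.7 | total mm [ -0.9 -64.3 260.9] yaw change(world) -51.7 tool twist 51.7
```

carry_out(commands=[[[1,0,-9,37,0],[1,0,-9,37,0],[1,0,-9,37,0],[1,0,-9,37,0],[1,0,-9,37,0],[1,0,-9,37,0],[1,0,-9,37,0],[1,0,0,0,0]]])

```text
time: 2.15
position: [0.499, -0.1948, 0.2145]
tool_rot: [0.305, 0.638, -0.304, 0.638]
ft_force: [1.0, 0.5, -0.2]
grip_width: 0.0871
```

carry_out(commands=[[[1,0,0,0,6.7],[1,0,0,0,6.7],[1,0,0,0,6.7],[1,0,0,0,6.7],[1,0,0,0,6.7],[1,0,0,0,6.7],[1,0,0,0,6.7],[1,0,0,0,6.7]]])

```text
time: 2.82
position: [0.4981, -0.1978, 0.2114]
tool_rot: [-0.57, -0.42, 0.571, -0.416]
ft_force: [-0.7, -1.1, -0.4]
grip_width: 0.087
```

```bash
python3 -c "
from h import *
go([.509,-.18,.22],-12)
im,m=shot('wrist','w1')
im,m=shot('side')
"
```

```text
t 2.82 p [ 0.4981 -0.1978  0.2114] ax [[-0.004, 0.004, -1.0], [0.953, -0.302, -0.005], [-0.302, -0.953, -0.003]] F [-0.7 -1.1 -0.4] w 0.087
yaw -17.6 | total mm [ -8.5   4.9 -20.3] yaw change(world) 5.6 tool twist -5.6
```

View pics/w1.png

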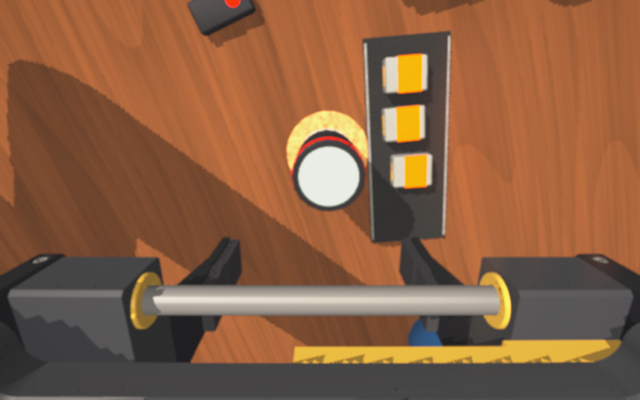

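Wrist view: the lens top is at (329,177) on the cork. The batteries are at (405,74), (404,124) and (411,171), with their 42 mm sides across the picture or close to it. I'll measure them.

```bash
cat >> h.py <<'E'
def meas_wrist(f=None,ztop=.108,bz=.022):
    p,R,o=st(); im,m=shot('wrist',f); H=hsv(im)
    white=(H[...,1]<40)&(H[...,2]>150); white[250:]=0
    for b in blobs(white,800): 
        e=cv2.fitEllipse(cv2.findContours(b[3].astype(np.uint8),0,1)[0][0]); print('white',b[0],np.round(e[0],1),np.round(e[1],1),onz(m,*e[0],ztop).round(4))
    ora=(H[...,0]>12)&(H[...,0]<25)&(H[...,1]>210)&(H[...,2]>180)
    grey=(H[...,1]<45)&(H[...,2]>110); ora[245:]=0;grey[245:]=0
    for b in blobs(ora|grey,250,3):
        if not (b[3]&ora).sum()>100: continue
        c=np.array([onz(m,*q,bz)[:2] for q in cv2.boxPoints(b[2])]); e1=c[1]-c[0];e2=c[2]-c[1]
        print('batt',b[0],np.round(b[2][0],1),'ctr',c.mean(0).round(4),'sides',[(round(np.linalg.norm(e)*1000,1),round(np.degrees(np.arctan2(e[1],e[0]))%180,1)) for e in(e1,e2)])
    return im,m
E
python3 - <<'E'
from h import *
im=cv2.imread('pics/w1.png')[:,:,::-1].copy(); m=robot.camera_model('wrist')
robot.camera=lambda n:im
meas_wrist()
H=hsv(im); k=(H[...,0]>10)&(H[...,0]<25)&(H[...,1]>60)&(H[...,1]<170)&(H[...,2]>190);k[250:]=0;k[:,375:]=0;k[:90]=0
b=max(blobs(k),key=lambda b:b[0]); W=np.array([onz(m,u,v,.003)[:2] for v,u in np.argwhere(b[3])])
# outer edge: hull points away from lens
h=cv2.convexHull(W.astype(np.float32))[:,0]; print(b[0],'cork bbox',W.min(0),W.max(0))
from scipy.optimize import least_squares
o=onz(m,329,177,.108)[:2]
cand=[q for q in h]
r=least_squares(lambda c:np.hypot(h[:,0]-c[0],h[:,1]-c[1])-.046,[.51,-.18],loss='soft_l1',f_scale=.001); print('disc',r.x,(np.abs(r.fun)*1000).round(1))
E
```

```text
t 2.92 p [ 0.4981 -0.1978  0.2114] ax [[-0.004, 0.004, -1.0], [0.955, -0.296, -0.005], [-0.296, -0.955, -0.003]] F [0.1 0.3 0.1] w 0.087
white 2883 [328.2 175.9] [59.  60.4] [ 0.5112 -0.1805  0.108 ]
batt 1425 [404.5  73. ] ctr [ 0.6103 -0.1217] sides [(np.float64(44.4), np.float64(163.0)), (np.float64(35.8), np.float64(78.2))]
batt 1254 [404.  123.4] ctr [ 0.5989 -0.1698] sides [(np.float64(44.4), np.float64(165.2)), (np.float64(36.3), np.float64(80.6))]
batt 1130 [411.5 170. ] ctr [ 0.5956 -0.2207] sides [(np.float64(44.0), np.float64(163.0)), (np.float64(37.9), np.float64(78.6))]
1116 cork bbox [ 0.46545272 -0.20349009] [ 0.55936926 -0.13146812]
disc [ 0.51287603 -0.17673168] [0.5 0.4 0.9 0.8 0.9 0.7 0.2 0.2 0.4 0.6 0.1 0.1 0.1 0.3 0.4 0.5 0.8 1.4
 1.5 1.4 0.9 0.1 0.  1.2 0.8]
```

carry_out(commands=[[[1,0,6,-20,0],[1,15,0,0,0],[1,15,0,0,0],[1,0,0,0,0]]])

```text
time: 3.25
position: [0.5106, -0.1798, 0.1814]
tool_rot: [0.566, 0.425, -0.566, 0.422]
ft_force: [-0.1, 0.1, -0.7]
grip_width: 0.0872
```

```bash
python3 -c "
from h import *
go([.510,-.18,.061])
meas_wrist()
"
```

```text
t 3.25 p [ 0.5106 -0.1798  0.1814] ax [[-0.002, 0.003, -1.0], [0.959, -0.283, -0.002], [-0.283, -0.959, -0.002]] F [-0.1  0.1 -0.7] w 0.0872
yaw -16.4 | total mm [120.4  -0.3   0.6] yaw change(world) 0 tool twist 0
t 3.25 p [ 0.5106 -0.1798  0.1814] ax [[-0.002, 0.003, -1.0], [0.959, -0.283, -0.002], [-0.283, -0.959, -0.002]] F [-0.1  0.1 -0.7] w 0.0872
white 3308 [319.9 211.7] [62.2 65.9] [ 0.5112 -0.1807  0.108 ]
batt 1588 [405.5  96.5] ctr [ 0.6113 -0.1229] sides [(np.float64(43.2), np.float64(163.8)), (np.float64(36.8), np.float64(79.2))]
batt 1401 [402.6 148.9] ctr [ 0.5985 -0.1701] sides [(np.float64(44.6), np.float64(166.6)), (np.float64(37.1), np.float64(82.0))]
batt 1325 [410.  197.5] ctr [ 0.5953 -0.221 ] sides [(np.float64(44.3), np.float64(163.7)), (np.float64(39.8), np.float64(79.5))]
```

carry_out(commands=[[[1,25,0,0,0],[1,25,0,0,0],[1,25,0,0,0],[1,25,0,0,0],[1,20,0,0,0],[1,0,0,0,0]]])

```text
time: 3.8
position: [0.5173, -0.1842, 0.065]
tool_rot: [0.566, 0.422, -0.562, 0.431]
ft_force: [0.3, 0.9, 1.1]
grip_width: 0.0869
```

carry_out(commands=[[[0.4,0,0,0,0],[0.4,0,0,0,0],[0.4,0,0,0,0],[0.4,0,0,0,0],[0.4,0,0,0,0],[0.4,0,0,0,0]]], force=35)

```text
time: 4.3
position: [0.5163, -0.1841, 0.0696]
tool_rot: [0.565, 0.423, -0.561, 0.432]
ft_force: [-0.0, -0.0, -5.6]
grip_width: 0.0612
```

```bash
python3 -c "
from h import *
st()
"
```

```text
t 4.3 p [ 0.5163 -0.1841  0.0696] ax [[0.011, -0.006, -1.0], [0.963, -0.268, 0.013], [-0.268, -0.963, 0.003]] F [-0.  -0.  -5.6] w 0.0612
```

carry_out(commands=[[[0.4,-15,0,0,0],[0.4,-15,0,0,0],[0.4,0,-11,25,0],[0.4,0,-11,25,0],[0.4,0,-11,25,0],[0.4,0,-11,25,0],[0.4,0,-11,25,0],[0.4,0,0,0,0]]])

```text
time: 4.97
position: [0.4327, -0.2949, 0.1009]
tool_rot: [0.565, 0.42, -0.558, 0.439]
ft_force: [-0.5, -0.6, -5.2]
grip_width: 0.0612
```

```bash
python3 -c "
from h import *
go([.43,-.29,.0655])
im,m=shot('side','s2')
cv2.imwrite('pics/s2c.png',cv2.resize(im[150:370,230:370,::-1],None,fx=2.5,fy=2.5))
"
```

```text
t 4.97 p [ 0.4327 -0.2949  0.1009] ax [[0.024, -0.015, -1.0], [0.965, -0.261, 0.027], [-0.261, -0.965, 0.009]] F [-0.5 -0.6 -5.2] w 0.0612
yaw -15.1 | total mm [35.2 -4.9 -4.4] yaw change(world) 0 tool twist 0
```

View pics/s2c.png

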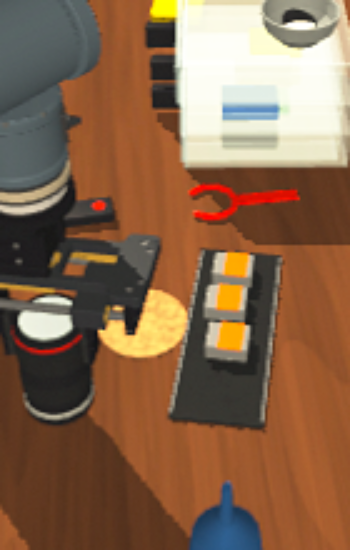

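carry_out(commands=[[[0.4,12,0,0,0],[0.4,12,0,0,0],[0.4,6,0,0,0],[0.4,4,0,0,0],[0.4,0,0,0,0]]])

```text
time: 5.43
position: [0.4373, -0.2945, 0.0665]
tool_rot: [0.567, 0.418, -0.557, 0.44]
ft_force: [-0.1, -0.8, -4.8]
grip_width: 0.0613
```

```bash
python3 -c "
from h import *
st()
"
```

```text
t 5.43 p [ 0.4373 -0.2945  0.0665] ax [[0.03, -0.017, -0.999], [0.964, -0.263, 0.033], [-0.264, -0.965, 0.009]] F [-0.1 -0.8 -4.8] w 0.0613
```

carry_out(commands=[[[0.4,3,0,0,0],[0.4,2,0,0,0],[0.4,0,0,0,0]]])

```text
time: 5.68
position: [0.4384, -0.295, 0.0668]
tool_rot: [0.565, 0.418, -0.557, 0.442]
ft_force: [0.8, -0.6, -5.2]
grip_width: 0.0614
```

carry_out(commands=[[[0.4,6,0,0,0],[0.4,0,0,0,0]]])

```text
time: 5.85
position: [0.4407, -0.2972, 0.0656]
tool_rot: [0.564, 0.416, -0.556, 0.446]
ft_force: [-0.5, 0.3, -6.4]
grip_width: 0.0614
```

carry_out(commands=[[[0.4,5,0,0,0]]])

```text
time: 5.93
position: [0.4427, -0.2987, 0.0635]
tool_rot: [0.564, 0.414, -0.556, 0.448]
ft_force: [-2.7, 5.2, 46.3]
grip_width: 0.0621
```

carry_out(commands=[[[0.4,5,0,0,0]]])

```text
time: 6.02
position: [0.4428, -0.2989, 0.0625]
tool_rot: [0.563, 0.415, -0.556, 0.449]
ft_force: [-13.3, 5.7, 48.1]
grip_width: 0.062
```

carry_out(commands=[[[0.8,-1,0,0,0],[1,0,0,0,0],[1,0,0,0,0],[1,0,0,0,0],[1,0,0,0,0]]])

```text
time: 6.43
position: [0.4463, -0.3007, 0.0666]
tool_rot: [0.564, 0.411, -0.555, 0.453]
ft_force: [-0.0, -0.4, 0.2]
grip_width: 0.0844
```

```bash
python3 -c "
from h import *
p,R,o=st();print(o['q'])
"
```

```text
t 6.43 p [ 0.4463 -0.3007  0.0666] ax [[0.046, -0.04, -0.998], [0.966, -0.251, 0.055], [-0.253, -0.967, 0.027]] F [-0.  -0.4  0.2] w 0.0844
[-0.80402009  0.63563748  1.82310376  0.00982306  0.622364   -0.5570908 ]
```

carry_out(commands=[[[1,-12,-3,0,0],[1,-20,0,0,0],[1,-30,0,0,0],[1,-35,0,0,0],[1,-35,0,0,0],[1,0,0,0,0]]])

```text
time: 6.93
position: [0.4349, -0.2928, 0.2011]
tool_rot: [0.563, 0.415, -0.555, 0.449]
ft_force: [0.0, -0.4, -0.0]
grip_width: 0.087
```

```bash
python3 -c "
from h import *
p,R,o=st();print(o['q'])
im,m=shot('side','s3')
cv2.imwrite('pics/s3c.png',cv2.resize(im[150:370,230:370,::-1],None,fx=2.5,fy=2.5))
"
```

```text
t 6.93 p [ 0.4349 -0.2928  0.2011] ax [[0.039, -0.031, -0.999], [0.967, -0.252, 0.045], [-0.253, -0.967, 0.02]] F [ 0.  -0.4 -0. ] w 0.087
[-0.809736    0.40287771  1.74365895  0.00796911  0.94593986 -0.55901889]
```

View pics/s3c.png

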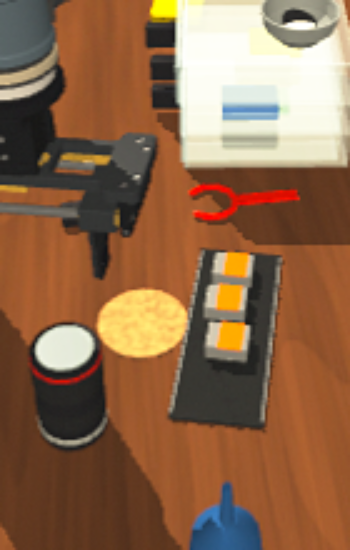

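The lens stands upright aside and the cork disc is fully visible, centred near crop pixel (142,322). The three batteries haven't moved. I'll measure the bare disc now.

Run:
```python
from h import *
from scipy.optimize import least_squares
for n,roi in(('top',(195,245,340,400)),('side',(245,310,255,320)),('wrist',(0,250,0,640))):
    im,m=shot(n,n+'d'); H=hsv(im); k=(H[...,0]>9)&(H[...,0]<26)&(H[...,1]>60)&(H[...,1]<205)&(H[...,2]>165)
    z=np.zeros_like(k); z[roi[0]:roi[1],roi[2]:roi[3]]=1; k&=z
    B=blobs(k,100,3)
    if not B: print(n,'none'); continue
    b=max(B,key=lambda b:b[0]); cn=max(cv2.findContours(b[3].astype(np.uint8),0,1)[0],key=len)[:,0]
    h=np.array([onz(m,*q,.003)[:2] for q in cn]); r=least_squares(lambda c:np.hypot(h[:,0]-c[0],h[:,1]-c[1])-c[2],[.51,-.18,.045],loss='soft_l1',f_scale=.001)
    print(n,b[0],b[1].round(1),onz(m,*b[1],.003).round(4),'fit',r.x.round(4))
```

```text
top 555 [368.7 218.2] [ 0.5095 -0.1767  0.003 ] fit [ 0.5095 -0.1768  0.0458]
side 1150 [290.8 272.6] [ 0.5232 -0.158   0.003 ] fit [ 0.5218 -0.16    0.0616]
wrist 61930 [467.8 123.1] [ 0.6063 -0.2804  0.003 ] fit [ 0.6308 -0.2991  0.1586]
```

carry_out(commands=[[[0.8,0,0,0,-7],[0.8,0,0,0,-7],[0.8,0,0,0,-7],[0.8,0,0,0,-7],[0.8,0,0,0,-7],[0.8,0,0,0,-7],[0.8,0,0,0,-7],[0.8,0,0,0,-7]]])

```text
time: 7.8
position: [0.4241, -0.2824, 0.1793]
tool_rot: [0.285, 0.646, -0.282, 0.65]
ft_force: [-0.2, 0.4, -0.1]
grip_width: 0.07
```

carry_out(commands=[[[0.8,0,0,0,-7],[0.8,0,0,0,-7],[0.8,0,0,0,-7],[0.8,0,0,0,-7],[0.8,0,0,0,-7],[0.8,0,0,0,-7],[0.8,0,0,0,0]]])

```text
time: 8.38
position: [0.417, -0.2755, 0.1652]
tool_rot: [0.035, 0.712, -0.017, 0.701]
ft_force: [-0.3, -0.7, -0.6]
grip_width: 0.0697
```

```bash
python3 -c "
from h import *
go([.48,.187,.22],86)
"
```

```text
t 8.38 p [ 0.417  -0.2755  0.1652] ax [[-0.015, 0.026, -1.0], [0.073, 0.997, 0.025], [0.997, -0.072, -0.017]] F [-0.3 -0.7 -0.6] w 0.0697
yaw 85.8 | total mm [-43.7 467.1  28.4] yaw change(world) 0.2 tool twist -0.2
```

carry_out(commands=[[[0.7,-12,36,2,0],[0.7,-12,38,2,0],[0.7,-6,38,2,0],[0.7,-6,38,2,0],[0.7,-6,38,2,0],[0.7,-6,38,2,0],[0.7,-5,38,2,0],[0.7,-5,38,2,0]]])

```text
time: 9.05
position: [0.4576, 0.0274, 0.2221]
tool_rot: [0.053, 0.719, -0.03, 0.693]
ft_force: [0.7, -0.5, -0.5]
grip_width: 0.0614
```

carry_out(commands=[[[0.7,-5,38,2,0],[0.7,-5,38,2,0],[0.7,-5,38,2,0],[0.7,-5,38,2,0],[0.7,0,0,0,0]]])

```text
time: 9.47
position: [0.4823, 0.1904, 0.2427]
tool_rot: [0.058, 0.722, -0.033, 0.689]
ft_force: [1.1, 0.0, 0.0]
grip_width: 0.0607
```

```bash
python3 -c "
from h import *
go([.5476,.187,.20],86)
shot('wrist','w4')
"
```

```text
t 9.47 p [0.4823 0.1904 0.2427] ax [[-0.044, 0.038, -0.998], [0.13, 0.991, 0.032], [0.99, -0.129, -0.049]] F [1.1 0.  0. ] w 0.0607
yaw 82.5 | total mm [39.7  3.8 67.2] yaw change(world) 3.5 tool twist -3.5
```

View pics/w4.png

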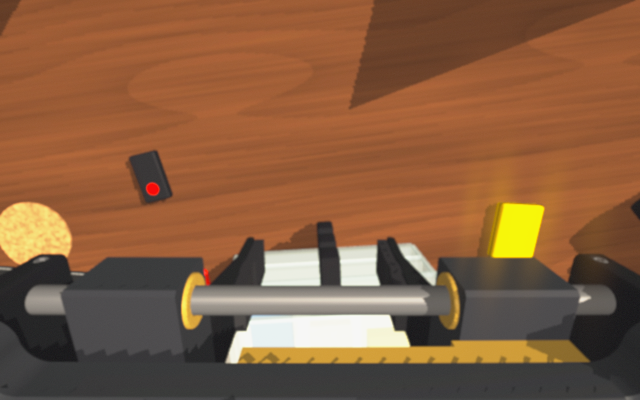

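The tab's front end shows at (325,224), between the fingers, and the unit's front edge is at about row 250.

```bash
python3 -c "
from h import *
m=robot.camera_model('wrist')
print(onz(m,325,223,.134),onz(m,319,223,.134),onz(m,331,223,.134))
go([.5476,.19,.112],86)
"
```

```text
[0.50017505 0.19253041 0.134     ] [0.49944737 0.18731699 0.134     ] [0.50090371 0.19774971 0.134     ]
t 9.52 p [0.481  0.1878 0.2418] ax [[-0.047, 0.035, -0.998], [0.13, 0.991, 0.029], [0.99, -0.129, -0.051]] F [-0.6 -0.4 -0.2] w 0.0613
yaw 82.5 | total mm [126.5   7.1  72.3] yaw change(world) 3.5 tool twist -3.5
```

carry_out(commands=[[[0.7,0,4,36,-3.5],[0.7,0,4,36,0],[0.7,20,0,0,0],[0.7,20,0,0,0],[0.7,20,0,0,0],[0.7,0,0,0,0]]])

```text
time: 10.02
position: [0.5455, 0.1854, 0.1677]
tool_rot: [0.038, 0.73, -0.019, 0.683]
ft_force: [-1.5, 0.1, -1.0]
grip_width: 0.0606
```

```bash
python3 -c "
from h import *
go([.5450,.19,.112],86)
im,m=shot('side','s5')
cv2.imwrite('pics/s5c.png',cv2.resize(im[80:260,220:400,::-1],None,fx=3,fy=3))
"
```

```text
t 10.02 p [0.5455 0.1854 0.1677] ax [[-0.065, 0.03, -0.997], [0.08, 0.996, 0.025], [0.995, -0.079, -0.067]] F [-1.5  0.1 -1. ] w 0.0606
yaw 85.4 | total mm [55.8  3.1  2.9] yaw change(world) 0.6 tool twist -0.6
```

View pics/s5c.png

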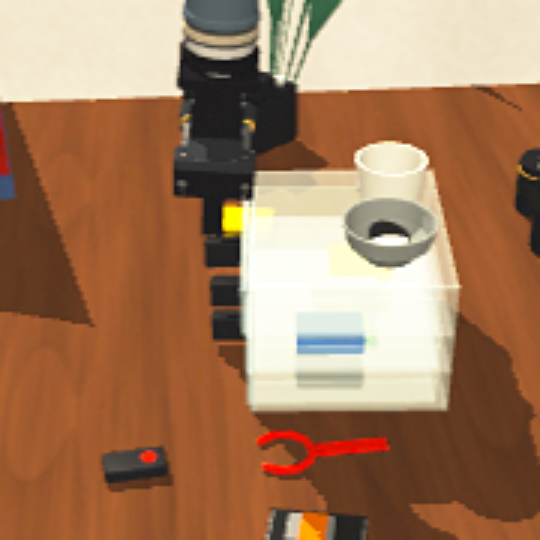

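carry_out(commands=[[[0.7,17,1,4,0],[0.7,17,1,0,0],[0.7,12,0,0,0],[0.7,-2,0,0,0]]])

```text
time: 10.4
position: [0.5494, 0.1847, 0.126]
tool_rot: [0.041, 0.728, -0.022, 0.684]
ft_force: [0.3, -0.1, 0.7]
grip_width: 0.0606
```

carry_out(commands=[[[0.1,-2,0,0,0],[0.1,-2,0,0,0],[0.1,-1,0,0,0],[0.1,0,0,0,0],[0.1,0,0,0,0]]], force=20)

```text
time: 10.82
position: [0.5527, 0.1832, 0.1369]
tool_rot: [0.042, 0.726, -0.023, 0.687]
ft_force: [0.3, -0.3, -0.5]
grip_width: 0.0354
```

carry_out(commands=[[[0.6,10,4,-2,0],[0.6,14,2,0,0],[0.5,8,0,0,0],[0.5,2,0,0,0]]])

```text
time: 11.15
position: [0.5512, 0.1915, 0.1041]
tool_rot: [0.043, 0.723, -0.022, 0.689]
ft_force: [-0.5, 0.0, 0.4]
grip_width: 0.0437
```

carry_out(commands=[[[0.1,2,0,0,0],[0.1,2,0,0,0],[0.1,2,0,0,0],[0.1,2,0,0,0],[0.1,2,0,0,0]]])

```text
time: 11.57
position: [0.5512, 0.1948, 0.094]
tool_rot: [0.045, 0.723, -0.021, 0.689]
ft_force: [-0.9, 4.8, 18.8]
grip_width: 0.0204
```

carry_out(commands=[[[0.45,-4,0,0,0],[0.4,-6,0,0,0],[0.1,0,0,0,0],[0.1,0,0,0,0],[0.1,0,0,0,0],[0.1,0,0,0,0]]])

```text
time: 12.07
position: [0.5528, 0.1943, 0.106]
tool_rot: [0.045, 0.722, -0.021, 0.691]
ft_force: [1.2, 3.5, -0.4]
grip_width: 0.02
```

```bash
python3 -c "
from h import *
p,R,o=st(); print(R.T@np.array([-.9974,.0715,0])*18)
"
```

```text
t 12.07 p [0.5528 0.1943 0.106 ] ax [[-0.042, 0.035, -0.998], [0.093, 0.995, 0.031], [0.995, -0.092, -0.045]] F [ 1.2  3.5 -0.4] w 0.02
[  0.80457486  -0.39172858 -17.97701219]
```

carry_out(commands=[[[0.1,1,0,-16,0],[0.1,1,0,-18,0],[0.1,1,0,-18,0],[0.1,1,0,-18,0]]])

```text
time: 12.4
position: [0.4925, 0.1994, 0.106]
tool_rot: [0.045, 0.715, -0.021, 0.698]
ft_force: [2.6, 0.3, 2.5]
grip_width: 0.0203
```

```bash
python3 -c "
from h import *
p,R,o=st(); print(R.T@np.array([-.9974,.0715,0])*18)
"
```

```text
t 12.4 p [0.4925 0.1994 0.106 ] ax [[-0.022, 0.035, -0.999], [0.094, 0.995, 0.032], [0.995, -0.093, -0.025]] F [2.6 0.3 2.5] w 0.0203
[  0.44318474  -0.41174756 -17.98910255]
```

carry_out(commands=[[[0.1,0.5,0,-18,0],[0.1,0.5,0,-18,0],[0.1,0.5,0,-18,0],[0.1,0.5,0,-18,0],[0.1,0.5,0,-10,0],[0.1,0,0,-5,0]]])

```text
time: 12.9
position: [0.4195, 0.2055, 0.1064]
tool_rot: [0.043, 0.701, -0.02, 0.712]
ft_force: [8.4, -3.3, -14.9]
grip_width: 0.0202
```

carry_out(commands=[[[0.6,0,0,0,0],[0.6,0,0,0,0],[0.6,0,0,0,0],[0.6,-25,0,0,0],[0.6,-30,0,0,0],[0.6,-30,0,0,0],[0.6,-25,0,0,0],[0.6,0,0,0,0]]])

```text
time: 13.57
position: [0.4144, 0.2012, 0.2177]
tool_rot: [0.043, 0.706, -0.022, 0.707]
ft_force: [0.7, 0.3, -0.6]
grip_width: 0.0518
```

```bash
python3 -c "
from h import *
go([.5450,-.11,.22],-12)
"
```

```text
t 13.57 p [0.4144 0.2012 0.2177] ax [[0.003, 0.03, -1.0], [0.091, 0.995, 0.03], [0.996, -0.091, 0.0]] F [ 0.7  0.3 -0.6] w 0.0518
yaw 84.8 | total mm [ -11.2 -297.8  158.4] yaw change(world) -96.8 tool twist 96.8
```

carry_out(commands=[[[0.9,-2,-33,18,0],[0.9,-2,-33,18,0],[0.9,-2,-33,18,0],[0.9,-2,-33,18,0],[0.9,-2,-33,18,0],[0.9,-2,-33,18,0],[0.9,-2,-33,18,0],[0.9,-2,-33,18,0]]])

```text
time: 14.23
position: [0.5305, -0.0757, 0.2214]
tool_rot: [0.041, 0.71, -0.013, 0.703]
ft_force: [1.4, 0.9, -0.9]
grip_width: 0.078
```

carry_out(commands=[[[0.9,-2,0,0,7],[0.9,-2,0,0,7],[0.9,-2,0,0,7],[0.9,-2,0,0,7],[0.9,-2,0,0,7],[0.9,-2,0,0,7],[0.9,-2,0,0,7],[0.9,-2,0,0,7]]])

```text
time: 14.9
position: [0.5291, -0.0851, 0.2275]
tool_rot: [0.373, 0.622, -0.354, 0.591]
ft_force: [0.6, -0.3, -0.2]
grip_width: 0.0784
```

carry_out(commands=[[[0.9,-2,0,0,7],[0.9,-2,0,0,7],[0.9,-2,0,0,7],[0.9,-2,0,0,7],[0.9,-2,0,0,7],[0.9,-2,0,0,6],[0.9,-1,0,0,0]]])

```text
time: 15.48
position: [0.5231, -0.0822, 0.2327]
tool_rot: [0.558, 0.459, -0.557, 0.41]
ft_force: [-0.4, 0.4, 0.6]
grip_width: 0.0779
```

```bash
python3 -c "
from h import *
go([.596,-.221,.12],-16)
meas_wrist('w6')
"
```

```text
t 15.48 p [ 0.5231 -0.0822  0.2327] ax [[-0.041, 0.056, -0.998], [0.969, -0.242, -0.053], [-0.244, -0.969, -0.044]] F [-0.4  0.4  0.6] w 0.0779
yaw -14.0 | total mm [101.7 110.2 121.6] yaw change(world) -2.0 tool twist 2.0
t 15.48 p [ 0.5231 -0.0822  0.2327] ax [[-0.041, 0.056, -0.998], [0.969, -0.242, -0.053], [-0.244, -0.969, -0.044]] F [-0.4  0.4  0.6] w 0.0779
white 1675 [373.8   9.2] [ 23.4 142.7] [0.596  0.0585 0.108 ]
batt 991 [411.  194.7] ctr [ 0.612  -0.1222] sides [(np.float64(37.4), np.float64(76.9)), (np.float64(44.6), np.float64(164.2))]
batt 722 [407.5 231. ] ctr [ 0.6003 -0.1654] sides [(np.float64(43.4), np.float64(167.0)), (np.float64(33.1), np.float64(80.8))]
```

carry_out(commands=[[[0.9,10,32,6,2],[0.9,30,32,6,0],[0.9,30,31,6,0],[0.9,25,0,0,0],[0.9,15,0,0,0],[0.9,0,0,0,0]]])

```text
time: 16.03
position: [0.6061, -0.1176, 0.1116]
tool_rot: [0.561, 0.455, -0.56, 0.406]
ft_force: [-0.3, -0.1, 0.5]
grip_width: 0.0783
```

```bash
python3 -c "
from h import *
go([.611,-.122,.008],-16)
meas_wrist('w7')
"
```

```text
t 16.03 p [ 0.6061 -0.1176  0.1116] ax [[-0.041, 0.057, -0.998], [0.965, -0.256, -0.054], [-0.258, -0.965, -0.044]] F [-0.3 -0.1  0.5] w 0.0783
yaw -14.8 | total mm [102.8  11.5   7.5] yaw change(world) -1.2 tool twist 1.2
t 16.03 p [ 0.6061 -0.1176  0.1116] ax [[-0.041, 0.057, -0.998], [0.965, -0.256, -0.054], [-0.258, -0.965, -0.044]] F [-0.3 -0.1  0.5] w 0.0783
white 801 [334.8 211.5] [50.  53.8] [ 0.6206 -0.0967  0.108 ]
batt 2131 [333.5 211. ] ctr [ 0.6124 -0.1215] sides [(np.float64(42.0), np.float64(166.0)), (np.float64(38.7), np.float64(77.1))]
```

carry_out(commands=[[[0.9,22,6,4,0],[0.9,22,5,3,0],[0.9,22,0,0,0],[0.9,12,0,0,0]]])

```text
time: 16.42
position: [0.6162, -0.1241, 0.0385]
tool_rot: [0.562, 0.454, -0.556, 0.412]
ft_force: [-0.2, 1.0, 0.1]
grip_width: 0.0782
```

```bash
python3 -c "
from h import *
go([.612,-.122,.008],-16)
"
```

```text
t 16.42 p [ 0.6162 -0.1241  0.0385] ax [[-0.03, 0.053, -0.998], [0.968, -0.249, -0.042], [-0.251, -0.967, -0.043]] F [-0.2  1.   0.1] w 0.0782
yaw -14.4 | total mm [30.7 -3.3  0.4] yaw change(world) -1.6 tool twist 1.6
```

carry_out(commands=[[[0.9,13,-3,0,0],[0.9,12,0,0,0],[0.7,3,0,0,0]]], force=20)

```text
time: 16.67
position: [0.6128, -0.1216, 0.0108]
tool_rot: [0.561, 0.454, -0.555, 0.413]
ft_force: [0.2, -0.2, 0.4]
grip_width: 0.0764
```

carry_out(commands=[[[0.3,1,0,0,0],[0.3,1,0,0,0],[0.3,1,0,0,0],[0.3,1,0,0,0],[0.3,0,0,0,0]]])

```text
time: 17.08
position: [0.615, -0.1219, 0.0097]
tool_rot: [0.562, 0.453, -0.554, 0.415]
ft_force: [-0.7, -0.2, -0.5]
grip_width: 0.0459
```

carry_out(commands=[[[0.2,1,0,0,0],[0.2,1,0,0,0],[0.2,1,0,0,0]]])

```text
time: 17.33
position: [0.6153, -0.122, 0.0097]
tool_rot: [0.562, 0.453, -0.553, 0.415]
ft_force: [-1.7, 0.6, 5.4]
grip_width: 0.0417
```

carry_out(commands=[[[0.2,-20,0,0,0],[0.2,-30,0,0,0],[0.2,-35,0,0,0],[0.2,-35,0,0,0],[0.2,-35,0,0,0],[0.2,-25,0,0,0],[0.2,0,0,0,0]]])

```text
time: 17.92
position: [0.6183, -0.1309, 0.1942]
tool_rot: [0.561, 0.455, -0.554, 0.413]
ft_force: [0.7, -0.1, 0.5]
grip_width: 0.0416
```

```bash
python3 -c "
from h import *
# drawer: floor centre when open
u=np.array([.9968,-.08,0]); v=np.array([.08,.9968,0]); F=np.array([.5725,.1855,.096])
fc=F-.0425*u; print('floor',fc)
go(fc-.025*u-.06*v+[0,0,.09],-16)
"
```

```text
floor [0.530136 0.1889   0.096   ]
t 17.92 p [ 0.6183 -0.1309  0.1942] ax [[-0.029, 0.052, -0.998], [0.969, -0.244, -0.041], [-0.246, -0.968, -0.043]] F [ 0.7 -0.1  0.5] w 0.0416
yaw -14.1 | total mm [  25.2 -177.8 -224.4] yaw change(world) -1.9 tool twist 1.9
```

carry_out(commands=[[[0.2,0,-22,-28,0],[0.2,0,-22,-28,0],[0.2,0,-22,-28,0],[0.2,0,-22,-28,0],[0.2,0,-22,-28,0],[0.2,0,-22,-28,0],[0.2,0,-22,-28,0],[0.2,0,-22,-28,0]]])

```text
time: 18.58
position: [0.5025, 0.1298, 0.2061]
tool_rot: [0.565, 0.448, -0.557, 0.413]
ft_force: [0.4, -0.1, -0.5]
grip_width: 0.0419
```

```bash
cat >> h.py <<'E'
u=np.array([.9968,-.08,0]); v=np.array([.08,.9968,0]); fc=np.array([.5301,.1889,.096])
def rel(X): d=np.array(X)-fc; return np.round([d@u,d@v,d[2]],4)
E
python3 -c "
from h import *
p,_,_=st(); print(rel(p))
go(fc-.025*u-.06*v+[0,0,.012],-10)
im,m=shot('wrist','w8'); im,m=shot('side','s8')
cv2.imwrite('pics/s8c.png',np.hstack([cv2.resize(im[100:300,200:400,::-1],None,fx=2,fy=2),cv2.resize(cv2.imread('pics/w8.png'),None,fx=.62,fy=.62,interpolation=3)[:,:].copy() if 0 else cv2.resize(cv2.imread('pics/w8.png')[:,100:540],(400,400))]))
"
```

```text
t 18.58 p [0.5025 0.1298 0.2061] ax [[-0.021, 0.046, -0.999], [0.966, -0.258, -0.032], [-0.259, -0.965, -0.039]] F [ 0.4 -0.1 -0.5] w 0.0419
[-0.0228 -0.0611  0.1101]
t 18.58 p [0.5025 0.1298 0.2061] ax [[-0.021, 0.046, -0.999], [0.966, -0.258, -0.032], [-0.259, -0.965, -0.039]] F [ 0.4 -0.1 -0.5] w 0.0419
yaw -15.0 | total mm [98.1  0.7  3.1] yaw change(world) 5.0 tool twist -5.0
```

View pics/s8c.png

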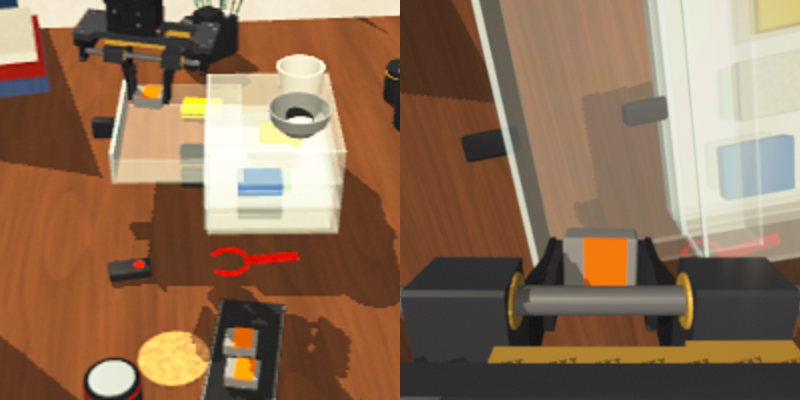

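The battery is held square between the fingers. The drawer is open below it, with the front panel on the left and the unit's edge on the right of the wrist view. Two batteries remain on the mat.

carry_out(commands=[[[0.2,25,1,1,-5],[0.2,25,0,1,0],[0.2,20,0,0,0],[0.2,15,0,0,0]]])

```text
time: 19.02
position: [0.5013, 0.136, 0.1206]
tool_rot: [0.545, 0.475, -0.53, 0.443]
ft_force: [-0.5, -0.3, -1.0]
grip_width: 0.0422
```

```bash
python3 -c "
from h import *
p,_,_=st(); print(rel(p))
"
```

```text
t 19.02 p [0.5013 0.136  0.1206] ax [[-0.013, 0.046, -0.999], [0.988, -0.156, -0.02], [-0.157, -0.987, -0.044]] F [-0.5 -0.3 -1. ] w 0.0422
[-0.0245 -0.055   0.0246]
```

carry_out(commands=[[[0.2,10,0,3,0],[0.2,8,0,0,0],[0.65,0,0,0,0],[0.65,0,0,0,0],[0.65,0,0,0,0],[0.65,0,0,0,0]]])

```text
time: 19.52
position: [0.5003, 0.132, 0.0975]
tool_rot: [0.544, 0.475, -0.532, 0.441]
ft_force: [-0.2, -0.4, 1.2]
grip_width: 0.055
```

carry_out(commands=[[[0.65,-20,0,0,0],[0.65,-30,0,0,0],[0.65,-30,0,0,0],[0.65,-20,0,0,0],[0.65,0,0,0,0]]])

```text
time: 19.93
position: [0.502, 0.1255, 0.1999]
tool_rot: [0.543, 0.475, -0.534, 0.441]
ft_force: [0.1, -0.1, -0.0]
grip_width: 0.0562
```

```bash
python3 -c "
from h import *
p,_,_=st(); print(rel(p))
im,m=meas_wrist('w9',bz=.114)
im,m=shot('side','s9')
cv2.imwrite('pics/s9c.png',np.hstack([cv2.resize(im[100:300,200:400,::-1],None,fx=2,fy=2),cv2.resize(cv2.imread('pics/w9.png')[:,100:540],(400,400))]))
go([.599,-.169,.13],-14)
"
```

```text
t 19.93 p [0.502  0.1255 0.1999] ax [[-0.021, 0.045, -0.999], [0.987, -0.159, -0.028], [-0.16, -0.986, -0.041]] F [ 0.1 -0.1 -0. ] w 0.0562
[-0.0229 -0.0655  0.1039]
t 19.93 p [0.502  0.1255 0.1999] ax [[-0.021, 0.045, -0.999], [0.987, -0.159, -0.028], [-0.16, -0.986, -0.041]] F [ 0.1 -0.1 -0. ] w 0.0562
white 1865 [222.8  81.9] [  7.2 439.1] [0.4442 0.2329 0.108 ]
white 47129 [500.4 116.5] [258.9 276.6] [0.6456 0.1756 0.108 ]
batt 2000 [324.5 202. ] ctr [0.5051 0.131 ] sides [(np.float64(39.7), np.float64(171.3)), (np.float64(36.1), np.float64(82.3))]
t 20.03 p [0.4998 0.1256 0.1968] ax [[-0.027, 0.045, -0.999], [0.987, -0.159, -0.034], [-0.16, -0.986, -0.04]] F [-0.1 -0.5 -0.3] w 0.0564
yaw -9.2 | total mm [ 50.8 147.  277.3] yaw change(world) -4.8 tool twist 4.8
```

View pics/s9c.png

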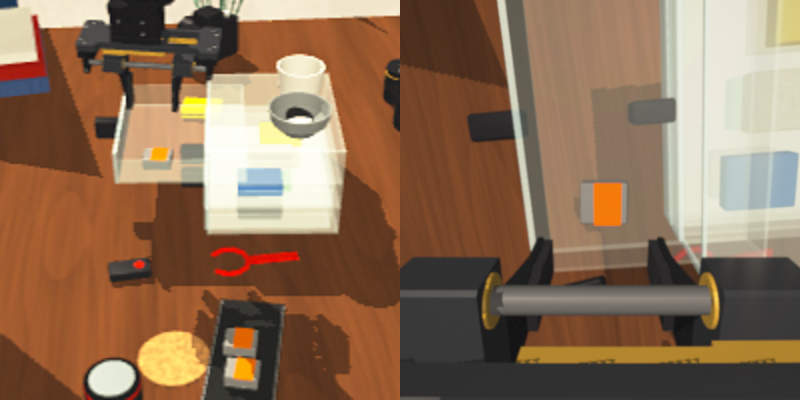

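Battery 1 lies in the drawer near its right side wall. On to battery 2.

carry_out(commands=[[[0.9,0,18,34,1],[0.9,0,18,34,1],[0.9,0,18,34,1],[0.9,0,18,34,1],[0.9,0,18,34,1],[0.9,0,18,34,0],[0.9,0,18,34,0],[0.9,20,18,34,0]]])

```text
time: 20.7
position: [0.5763, -0.169, 0.1508]
tool_rot: [-0.554, -0.46, 0.557, -0.413]
ft_force: [1.1, 0.2, 0.1]
grip_width: 0.0781
```

```bash
python3 -c "
from h import *
meas_wrist('w10')
go([.599,-.169,.03],-14)
"
```

```text
t 20.7 p [ 0.5763 -0.169   0.1508] ax [[-0.044, 0.05, -0.998], [0.971, -0.234, -0.055], [-0.237, -0.971, -0.039]] F [1.1 0.2 0.1] w 0.0781
batt 1575 [351.5 191. ] ctr [ 0.5996 -0.1698] sides [(np.float64(42.2), np.float64(167.1)), (np.float64(37.6), np.float64(79.0))]
batt 809 [359.5 233. ] ctr [ 0.5985 -0.2113] sides [(np.float64(22.3), np.float64(77.3)), (np.float64(42.0), np.float64(167.6))]
t 20.75 p [ 0.5754 -0.1751  0.1446] ax [[-0.049, 0.049, -0.998], [0.969, -0.238, -0.059], [-0.241, -0.97, -0.035]] F [ 1.5 -3.8 -2.8] w 0.0781
yaw -13.8 | total mm [113.5  28.2  -7.5] yaw change(world) -0.2 tool twist 0.2
```

carry_out(commands=[[[0.9,20,15,-4,0],[0.9,25,14,-4,0],[0.9,25,0,0,0],[0.9,22,0,0,0],[0.9,6,0,0,0]]])

```text
time: 21.17
position: [0.5963, -0.1739, 0.0311]
tool_rot: [-0.553, -0.461, 0.564, -0.405]
ft_force: [0.0, 0.5, -0.1]
grip_width: 0.0779
```

```bash
python3 -c "
from h import *
go([.600,-.170,.009],-14)
"
```

```text
t 21.17 p [ 0.5963 -0.1739  0.0311] ax [[-0.06, 0.053, -0.997], [0.966, -0.248, -0.071], [-0.251, -0.967, -0.037]] F [ 0.   0.5 -0.1] w 0.0779
yaw -14.4 | total mm [22.   4.1 -3.9] yaw change(world) 0.4 tool twist -0.4
```

carry_out(commands=[[[0.9,10,4,-4,0],[0.9,9,0,0,0],[0.3,1,0,0,0],[0.2,0,0,0,0],[0.2,0,0,0,0],[0.2,0,0,0,0],[0.2,0,0,0,0],[0.2,0,0,0,0]]])

```text
time: 21.83
position: [0.598, -0.1684, 0.0085]
tool_rot: [-0.552, -0.462, 0.564, -0.404]
ft_force: [-0.0, -0.3, 0.2]
grip_width: 0.0459
```

carry_out(commands=[[[0.2,0,0,0,0],[0.2,0,0,0,0]]])

```text
time: 22.0
position: [0.5978, -0.1684, 0.0084]
tool_rot: [-0.552, -0.462, 0.564, -0.404]
ft_force: [0.8, 0.2, -0.5]
grip_width: 0.0424
```

carry_out(commands=[[[0.2,-20,0,0,0],[0.2,-30,0,0,0],[0.2,-35,0,0,0],[0.2,-35,0,0,0],[0.2,-35,0,0,0],[0.2,-25,0,0,0],[0.2,0,0,0,0]]])

```text
time: 22.58
position: [0.6059, -0.1771, 0.19]
tool_rot: [-0.55, -0.467, 0.566, -0.399]
ft_force: [0.5, -0.1, -1.0]
grip_width: 0.0422
```

```bash
python3 -c "
from h import *
go(fc-.025*u+.002*v+[0,0,.105],-10)
"
```

```text
t 22.58 p [ 0.6059 -0.1771  0.19  ] ax [[-0.077, 0.061, -0.995], [0.965, -0.246, -0.09], [-0.25, -0.967, -0.04]] F [ 0.5 -0.1 -1. ] w 0.0422
yaw -14.3 | total mm [  19.4 -189.2 -333.2] yaw change(world) 4.3 tool twist -4.3
```

carry_out(commands=[[[0.2,0,-19,-34,0],[0.2,0,-19,-34,0],[0.2,1,-19,-34,0],[0.2,1,-19,-34,0],[0.2,2,-19,-34,0],[0.2,2,-19,-34,0],[0.2,2,-19,-34,0],[0.2,2,-19,-34,-2]]])

```text
time: 23.25
position: [0.5247, 0.1251, 0.1984]
tool_rot: [-0.545, -0.47, 0.563, -0.406]
ft_force: [0.6, -0.8, -1.0]
grip_width: 0.0423
```

```bash
python3 -c "
from h import *
go(fc-.025*u+.002*v+[0,0,.03],-10)
"
```

```text
t 23.25 p [0.5247 0.1251 0.1984] ax [[-0.077, 0.056, -0.995], [0.97, -0.228, -0.087], [-0.232, -0.972, -0.037]] F [ 0.6 -0.8 -1. ] w 0.0423
yaw -13.3 | total mm [ 77.4 -27.9 -58.7] yaw change(world) 3.3 tool twist -3.3
```

carry_out(commands=[[[0.2,0,-14,-29,-3],[0.2,0,-14,-29,0],[0.2,22,0,0,0],[0.2,25,0,0,0],[0.2,20,0,0,0]]])

```text
time: 23.67
position: [0.4975, 0.204, 0.1348]
tool_rot: [-0.532, -0.49, 0.546, -0.423]
ft_force: [0.2, -0.2, -0.2]
grip_width: 0.0424
```

```bash
python3 -c "
from h import *
p,_,_=st(); print(rel(p))
go(fc-.025*u+.002*v+[0,0,.007],-10)
"
```

```text
t 23.67 p [0.4975 0.204  0.1348] ax [[-0.077, 0.059, -0.995], [0.983, -0.162, -0.085], [-0.166, -0.985, -0.045]] F [ 0.2 -0.2 -0.2] w 0.0424
[-0.0337  0.0124  0.0388]
t 23.67 p [0.4975 0.204  0.1348] ax [[-0.077, 0.059, -0.995], [0.983, -0.162, -0.085], [-0.166, -0.985, -0.045]] F [ 0.2 -0.2 -0.2] w 0.0424
yaw -9.3 | total mm [30.4 12.2 11. ] yaw change(world) -0.7 tool twist 0.7
```

carry_out(commands=[[[0.2,8,10,9,0],[0.2,10,2,2,0],[0.2,7,0,0,0],[0.65,0,0,0,0],[0.65,0,0,0,0],[0.65,0,0,0,0]]])

```text
time: 24.17
position: [0.502, 0.19, 0.101]
tool_rot: [-0.528, -0.492, 0.55, -0.42]
ft_force: [-0.5, -0.7, 0.1]
grip_width: 0.0536
```

carry_out(commands=[[[0.65,-20,0,0,0],[0.65,-30,0,0,0],[0.65,-30,0,0,0],[0.65,-20,0,0,0],[0.65,0,0,0,0]]])

```text
time: 24.58
position: [0.5127, 0.1831, 0.2071]
tool_rot: [-0.529, -0.491, 0.55, -0.42]
ft_force: [0.1, 0.1, 0.7]
grip_width: 0.0566
```

```bash
python3 -c "
from h import *
p,_,_=st(); print(rel(p))
im,m=meas_wrist('w11',bz=.114)
im,m=shot('side','s11')
cv2.imwrite('pics/s11c.png',np.hstack([cv2.resize(im[100:300,200:400,::-1],None,fx=2,fy=2),cv2.resize(cv2.imread('pics/w11.png')[:,100:540],(400,400))]))
go([.596,-.221,.15],-14)
H=hsv(im);ora=(H[...,0]>12)&(H[...,0]<23)&(H[...,1]>190)&(H[...,2]>150)
for b in blobs(ora,30): print(b[0],b[1],onz(m,*b[1],.022).round(4),rel(onz(m,*b[1],.114)))
"
```

```text
t 24.58 p [0.5127 0.1831 0.2071] ax [[-0.086, 0.057, -0.995], [0.982, -0.165, -0.094], [-0.169, -0.985, -0.042]] F [0.1 0.1 0.7] w 0.0566
[-0.0169 -0.0071  0.1111]
t 24.58 p [0.5127 0.1831 0.2071] ax [[-0.086, 0.057, -0.995], [0.982, -0.165, -0.094], [-0.169, -0.985, -0.042]] F [0.1 0.1 0.7] w 0.0566
white 42380 [512.3 131.1] [252.8 278. ] [0.6579 0.2215 0.108 ]
white 1403 [230.4 120.4] [  6.5 327.7] [0.4444 0.2642 0.108 ]
batt 1884 [316. 200.] ctr [0.5026 0.1905] sides [(np.float64(39.8), np.float64(173.3)), (np.float64(36.0), np.float64(83.1))]
t 24.68 p [0.5103 0.183  0.2038] ax [[-0.092, 0.057, -0.994], [0.981, -0.165, -0.1], [-0.169, -0.985, -0.04]] F [-0.1  0.4  0.5] w 0.0566
yaw -9.5 | total mm [ 22.7 156.  385.5] yaw change(world) -4.5 tool twist 4.5
48 [271.8125     114.10416667] [0.4867 0.7775 0.022 ] [-0.0713  0.3826  0.018 ]
43 [277.93023256 166.44186047] [0.5027 0.3393 0.022 ] [-0.0264 -0.0009  0.018 ]
45 [279.24444444 176.51111111] [0.5055 0.2736 0.022 ] [-0.0193 -0.0584  0.018 ]
100 [322.06 283.84] [ 0.5979 -0.2213  0.022 ] [ 0.0966 -0.4863  0.018 ]
```

carry_out(commands=[[[0.9,0,11,28,1],[0.9,0,11,28,1],[0.9,0,11,28,1],[0.9,0,11,28,1],[0.9,0,11,28,0],[0.9,-2,11,28,0],[0.9,-2,11,28,0],[0.9,-2,11,28,0]]])

```text
time: 25.35
position: [0.5394, -0.0553, 0.1816]
tool_rot: [-0.535, -0.481, 0.57, -0.396]
ft_force: [0.9, 0.8, -0.3]
grip_width: 0.0783
```

carry_out(commands=[[[0.9,-1,11,28,0],[0.9,-1,11,28,0],[0.9,-1,11,28,0],[0.9,0,10,28,0],[0.9,0,10,28,0]]])

```text
time: 25.77
position: [0.553, -0.2082, 0.1638]
tool_rot: [-0.533, -0.486, 0.572, -0.391]
ft_force: [1.2, 0.2, -0.2]
grip_width: 0.0778
```

```bash
python3 -c "
from h import *
meas_wrist('w12')
go([.598,-.2215,.03],-14)
"
```

```text
t 25.77 p [ 0.553  -0.2082  0.1638] ax [[-0.127, 0.071, -0.989], [0.965, -0.223, -0.14], [-0.231, -0.972, -0.04]] F [ 1.2  0.2 -0.2] w 0.0778
batt 1561 [387.4 197.8] ctr [ 0.5962 -0.2216] sides [(np.float64(38.9), np.float64(76.2)), (np.float64(42.4), np.float64(165.5))]
t 25.82 p [ 0.5541 -0.2151  0.1629] ax [[-0.125, 0.065, -0.99], [0.964, -0.227, -0.136], [-0.234, -0.972, -0.034]] F [ 0.7 -4.   0.4] w 0.0782
yaw -13.3 | total mm [125.7  61.9   0.5] yaw change(world) -0.7 tool twist 0.7
```

carry_out(commands=[[[0.7,10,-24,-10,0],[0.7,13,-24,-10,0],[0.7,13,-24,-10,0],[0.7,13,-24,-10,0],[0.7,13,-24,-10,0],[0.7,13,-24,-10,0],[0.7,0,0,0,0],[0.7,0,0,0,0]]])

```text
time: 26.48
position: [0.407, -0.115, 0.098]
tool_rot: [-0.533, -0.486, 0.578, -0.383]
ft_force: [1.0, -0.9, -1.0]
grip_width: 0.0612
```

```bash
python3 -c "
from h import *
p,R,o=st();print(o['q'])
"
```

```text
t 26.48 p [ 0.407 -0.115  0.098] ax [[-0.139, 0.075, -0.987], [0.96, -0.235, -0.153], [-0.244, -0.969, -0.039]] F [ 1.  -0.9 -1. ] w 0.0612
[-0.53619733  0.54276279  1.93042007 -0.00889641  0.82720718 -0.28624531]
```

carry_out(commands=[[[0.7,0,0,0,0],[0.7,0,0,0,0],[0.7,0,0,0,0],[0.7,0,0,0,0],[0.7,0,0,0,0],[0.7,0,0,0,0],[0.7,0,0,0,0],[0.7,0,0,0,0]]])

```text
time: 27.15
position: [0.4116, -0.118, 0.0974]
tool_rot: [-0.534, -0.484, 0.577, -0.384]
ft_force: [-0.5, -0.1, -0.0]
grip_width: 0.0605
```

```bash
python3 -c "
from h import *
p,R,o=st();print(o['q'])
"
```

```text
t 27.15 p [ 0.4116 -0.118   0.0974] ax [[-0.135, 0.073, -0.988], [0.96, -0.236, -0.148], [-0.244, -0.969, -0.038]] F [-0.5 -0.1 -0. ] w 0.0605
[-0.53659197  0.54635839  1.92149005 -0.00881186  0.8271057  -0.28609454]
```

carry_out(commands=[[[0.7,0,0,0,-7],[0.7,0,0,0,-7],[0.7,0,0,0,-7],[0.7,0,0,0,-7],[0.7,0,0,0,-7],[0.7,0,0,0,-7],[0.7,0,0,0,-7],[0.7,0,0,0,-7]]])

```text
time: 27.82
position: [0.4127, -0.1188, 0.0981]
tool_rot: [0.283, 0.701, -0.274, 0.595]
ft_force: [0.5, 0.0, 0.0]
grip_width: 0.061
```

carry_out(commands=[[[0.7,0,0,0,-7],[0.7,0,0,0,-7],[0.7,0,0,0,-7],[0.7,0,0,0,-7],[0.7,0,0,0,-7],[0.7,0,0,0,-2]]])

```text
time: 28.32
position: [0.4132, -0.1193, 0.0985]
tool_rot: [0.074, 0.751, -0.031, 0.655]
ft_force: [0.1, -0.3, 0.1]
grip_width: 0.0613
```

```bash
python3 -c "
from h import *
go([.596,-.2215,.07],76)
"
```

```text
t 28.32 p [ 0.4132 -0.1193  0.0985] ax [[-0.131, 0.071, -0.989], [0.151, 0.987, 0.051], [0.98, -0.142, -0.14]] F [ 0.1 -0.3  0.1] w 0.0613
yaw 81.3 | total mm [ -2.9 -74.8 197.6] yaw change(world) -5.3 tool twist 5.3
```

carry_out(commands=[[[0.7,0,-13,33,1],[0.7,0,-13,33,1],[0.7,0,-12,33,1],[0.7,0,-12,33,1],[0.7,0,-12,32,1],[0.7,0,-12,32,0],[0.7,0,0,0,0]]])

```text
time: 28.9
position: [0.5914, -0.2289, 0.0639]
tool_rot: [0.104, 0.751, -0.063, 0.649]
ft_force: [-0.8, -0.4, 0.4]
grip_width: 0.061
```

```bash
python3 -c "
from h import *
go([.597,-.2215,.03],76)
"
```

```text
t 28.9 p [ 0.5914 -0.2289  0.0639] ax [[-0.137, 0.074, -0.988], [0.237, 0.971, 0.04], [0.962, -0.229, -0.151]] F [-0.8 -0.4  0.4] w 0.061
yaw 76.3 | total mm [33.3  7.1  8.8] yaw change(world) -0.3 tool twist 0.3
```

carry_out(commands=[[[0.7,15,6,6,0],[0.7,18,0,5,0],[0.7,12,0,1,0]]])

```text
time: 29.15
position: [0.6026, -0.2257, 0.0184]
tool_rot: [0.103, 0.749, -0.065, 0.652]
ft_force: [-0.6, 0.2, -0.4]
grip_width: 0.0608
```

```bash
python3 -c "
from h import *
go([.597,-.2215,.009],76)
"
```

```text
t 29.15 p [ 0.6026 -0.2257  0.0184] ax [[-0.13, 0.07, -0.989], [0.239, 0.97, 0.037], [0.962, -0.231, -0.142]] F [-0.6  0.2 -0.4] w 0.0608
yaw 76.2 | total mm [10.3  2.4 -5. ] yaw change(world) -0.2 tool twist 0.2
```

carry_out(commands=[[[0.7,9,2,-5,0],[0.2,1,0,0,0],[0.2,0,0,0,0],[0.2,0,0,0,0],[0.2,0,0,0,0],[0.2,0,0,0,0],[0.2,0,0,0,0],[0.2,0,0,0,0]]])

```text
time: 29.82
position: [0.5941, -0.2213, 0.0082]
tool_rot: [0.103, 0.75, -0.064, 0.65]
ft_force: [0.3, -0.3, -0.4]
grip_width: 0.0336
```

carry_out(commands=[[[0.2,-20,0,0,0],[0.2,-30,0,0,0],[0.2,-35,0,0,0],[0.2,-35,0,0,0],[0.2,-35,0,0,0],[0.2,-30,0,0,0]]])

```text
time: 30.32
position: [0.6133, -0.2302, 0.1879]
tool_rot: [0.107, 0.758, -0.06, 0.641]
ft_force: [0.5, -1.2, -0.9]
grip_width: 0.0337
```

```bash
python3 -c "
from h import *
go(fc-.025*u+.062*v+[0,0,.11],86)
"
```

```text
t 30.32 p [ 0.6133 -0.2302  0.1879] ax [[-0.155, 0.085, -0.984], [0.239, 0.97, 0.046], [0.958, -0.228, -0.171]] F [ 0.5 -1.2 -0.9] w 0.0337
yaw 76.1 | total mm [  39.3  444.5 -212.2] yaw change(world) 9.9 tool twist -9.9
```

carry_out(commands=[[[0.2,0,34,-16,0],[0.2,2,34,-16,0],[0.2,2,34,-16,0],[0.2,2,34,-16,0],[0.2,2,34,-16,0],[0.2,2,34,-16,0],[0.2,2,34,-16,0],[0.2,2,34,-16,0]]])

```text
time: 30.98
position: [0.5608, 0.063, 0.2159]
tool_rot: [0.109, 0.748, -0.069, 0.652]
ft_force: [-0.4, -0.1, -0.2]
grip_width: 0.0339
```

```bash
python3 -c "
from h import *
go(fc-.025*u+.062*v+[0,0,.10],86)
"
```

```text
t 30.98 p [0.5608 0.063  0.2159] ax [[-0.127, 0.073, -0.989], [0.252, 0.967, 0.039], [0.959, -0.245, -0.141]] F [-0.4 -0.1 -0.2] w 0.0339
yaw 75.4 | total mm [ 39.9 169.8 -92.2] yaw change(world) 10.6 tool twist -10.6
```

carry_out(commands=[[[0.2,2,34,-18,0],[0.2,4,34,-18,0],[0.2,5,34,-18,0],[0.2,5,34,-18,0],[0.2,5,28,-16,0],[0.2,5,0,0,-5],[0.2,5,0,0,-5]]])

```text
time: 31.57
position: [0.5063, 0.2635, 0.2066]
tool_rot: [0.048, 0.75, 0.004, 0.66]
ft_force: [-0.2, 0.7, -0.3]
grip_width: 0.0338
```

```bash
python3 -c "
from h import *
p,_,_=st(); print(rel(p))
go(fc-.028*u+.062*v+[0,0,.01],86)
"
```

```text
t 31.57 p [0.5063 0.2635 0.2066] ax [[-0.125, 0.077, -0.989], [0.067, 0.995, 0.069], [0.99, -0.058, -0.129]] F [-0.2  0.7 -0.3] w 0.0338
[-0.0297  0.0724  0.1106]
t 31.57 p [0.5063 0.2635 0.2066] ax [[-0.125, 0.077, -0.989], [0.067, 0.995, 0.069], [0.99, -0.058, -0.129]] F [-0.2  0.7 -0.3] w 0.0338
yaw 86.1 | total mm [ 98.6 -17.4  14.5] yaw change(world) -0.1 tool twist 0.1
```

carry_out(commands=[[[0.2,22,-9,5,0],[0.2,22,-5,5,0],[0.2,20,0,2,0],[0.2,8,0,0,0]]])

```text
time: 31.9
position: [0.5082, 0.2582, 0.1333]
tool_rot: [0.045, 0.748, 0.008, 0.662]
ft_force: [-0.5, -0.6, -1.0]
grip_width: 0.0339
```

```bash
python3 -c "
from h import *
p,_,_=st(); print(rel(p))
go(fc-.028*u+.06*v+[0,0,.007],86)
"
```

```text
t 31.9 p [0.5082 0.2582 0.1333] ax [[-0.119, 0.079, -0.99], [0.057, 0.996, 0.072], [0.991, -0.048, -0.123]] F [-0.5 -0.6 -1. ] w 0.0339
[-0.0274  0.0674  0.0373]
t 31.9 p [0.5082 0.2582 0.1333] ax [[-0.119, 0.079, -0.99], [0.057, 0.996, 0.072], [0.991, -0.048, -0.123]] F [-0.5 -0.6 -1. ] w 0.0339
yaw 86.7 | total mm [29.5 -9.5  2.9] yaw change(world) -0.7 tool twist 0.7
```

Release with a small opening, then lift.

carry_out(commands=[[[0.2,12,-8,2,0],[0.2,12,-1,0,0],[0.2,3,0,0,0],[0.54,0,0,0,0],[0.54,0,0,0,0],[0.54,0,0,0,0]]])

```text
time: 32.4
position: [0.5053, 0.2518, 0.1048]
tool_rot: [0.045, 0.749, 0.009, 0.661]
ft_force: [0.2, 0.4, 0.0]
grip_width: 0.0448
```

carry_out(commands=[[[0.54,-20,0,-3,0],[0.54,-30,0,-4,0],[0.54,-30,0,-4,0],[0.54,-25,0,-4,0],[0.54,-10,0,0,0]]])

```text
time: 32.82
position: [0.5039, 0.2437, 0.2264]
tool_rot: [0.045, 0.749, 0.009, 0.661]
ft_force: [0.2, 0.7, 0.4]
grip_width: 0.0468
```

```bash
python3 -c "
from h import *
p,_,_=st(); print(rel(p))
w,mw=shot('wrist','w13'); im,m=shot('side','s13')
cv2.imwrite('pics/s13c.png',np.hstack([cv2.resize(im[120:320,200:400,::-1],None,fx=2,fy=2),cv2.resize(cv2.imread('pics/w13.png')[:,100:540],(400,400))]))
for n in('side','top'):
    im,m=shot(n);H=hsv(im);ora=(H[...,0]>10)&(H[...,0]<24)&(H[...,1]>150)&(H[...,2]>150)
    for b in blobs(ora,20):
        r=rel(onz(m,*b[1],.114))
        if abs(r[0])<.15 and abs(r[1])<.15: print(n,b[0],b[1].round(1),r)
"
```

```text
t 32.82 p [0.5039 0.2437 0.2264] ax [[-0.123, 0.079, -0.989], [0.056, 0.996, 0.072], [0.991, -0.046, -0.127]] F [0.2 0.7 0.4] w 0.0468
[-0.0305  0.0525  0.1304]
side 42 [279.  156.5] [-0.0264  0.0601  0.018 ]
side 53 [269.2 166.9] [-0.0536 -0.0035  0.018 ]
side 45 [279.2 176.5] [-0.0193 -0.0584  0.018 ]
top 63 [280.2 220.7] [-0.0215 -0.0608  0.018 ]
```

View pics/s13c.png

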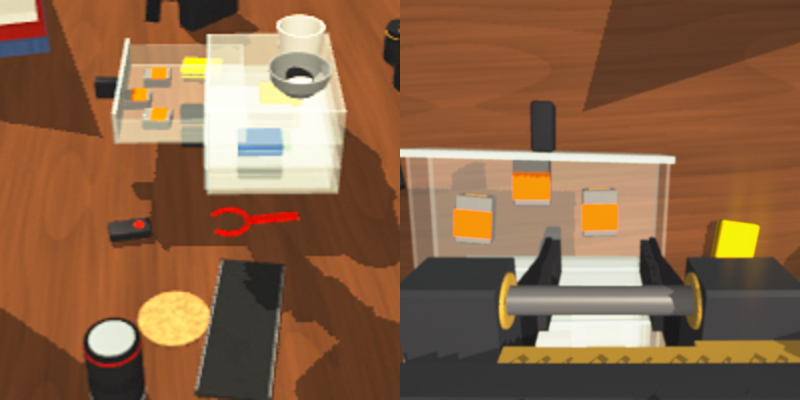

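All three batteries lie flat in the drawer and the mat is empty. Battery 2 has shifted towards the front panel but is well inside. Next I grip the tab and push the drawer shut.

```bash
python3 -c "
from h import *
go([.413,.2055,.17],86)
"
```

```text
t 33.02 p [0.5022 0.2432 0.2222] ax [[-0.129, 0.077, -0.989], [0.056, 0.996, 0.071], [0.99, -0.046, -0.132]] F [-0.9  0.4  0.4] w 0.047
yaw 86.8 | total mm [ 60.1 -46.3 -79.6] yaw change(world) -0.8 tool twist 0.8
```

carry_out(commands=[[[0.6,2,-15,-27,1],[0.6,2,-15,-27,0],[0.6,6,-15,-26,0],[0.6,20,0,0,0],[0.6,20,0,0,0]]])

```text
time: 33.43
position: [0.4092, 0.2057, 0.176]
tool_rot: [0.05, 0.752, 0.001, 0.657]
ft_force: [1.1, 0.7, -0.2]
grip_width: 0.052
```

```bash
python3 -c "
from h import *
go([.413,.2055,.108],86)
"
```

```text
t 33.43 p [0.4092 0.2057 0.176 ] ax [[-0.131, 0.077, -0.988], [0.074, 0.995, 0.068], [0.989, -0.064, -0.136]] F [ 1.1  0.7 -0.2] w 0.052
yaw 85.7 | total mm [66.7 -4.5 13. ] yaw change(world) 0.3 tool twist -0.3
```

carry_out(commands=[[[0.6,20,-4,4,0],[0.6,20,0,4,0],[0.6,20,0,3,0],[0.6,6,0,0,0]]])

```text
time: 33.77
position: [0.4026, 0.205, 0.1011]
tool_rot: [0.049, 0.757, -0.0, 0.652]
ft_force: [-0.4, -0.4, -0.5]
grip_width: 0.0519
```

carry_out(commands=[[[0.1,1,0,0,0],[0.1,0,0,0,0],[0.1,0,0,0,0],[0.1,0,0,0,0],[0.1,0,0,0,0]]])

```text
time: 34.18
position: [0.3998, 0.2049, 0.0985]
tool_rot: [0.049, 0.759, -0.001, 0.649]
ft_force: [-0.2, 0.8, -0.1]
grip_width: 0.0266
```

```bash
python3 -c "
from h import *
p,R,o=st(); print(R.T@np.array([.9968,-.08,0])*18)
"
```

```text
t 34.18 p [0.3998 0.2049 0.0985] ax [[-0.153, 0.073, -0.986], [0.075, 0.995, 0.062], [0.985, -0.064, -0.158]] F [-0.2  0.8 -0.1] w 0.0266
[-2.84688576 -0.09162341 17.7732992 ]
```

carry_out(commands=[[[0.3,-9,0,8,0],[0.3,-3,0,5,0],[0.1,-1,0,2,0],[0.1,-1,0,0,0],[0.1,-1,0,0,0],[0.1,-1,0,0,0]]])

```text
time: 34.68
position: [0.4177, 0.2059, 0.1119]
tool_rot: [0.052, 0.758, 0.0, 0.65]
ft_force: [0.5, 3.6, -13.9]
grip_width: 0.0209
```

```bash
python3 -c "
from h import *
p,R,o=st(); print(R.T@np.array([.9968,-.08,0])*18)
"
```

```text
t 34.68 p [0.4177 0.2059 0.1119] ax [[-0.149, 0.079, -0.986], [0.078, 0.995, 0.068], [0.986, -0.067, -0.155]] F [  0.5   3.6 -13.9] w 0.0209
[-2.7942092  -0.02452025 17.78187593]
```

carry_out(commands=[[[0.1,-2,0,14,0],[0.1,-3,0,18,0],[0.1,-3,0,18,0],[0.1,-3,0,18,0]]])

```text
time: 35.02
position: [0.4759, 0.201, 0.1118]
tool_rot: [0.05, 0.765, 0.001, 0.642]
ft_force: [-1.1, 2.0, -2.6]
grip_width: 0.0209
```

```bash
python3 -c "
from h import *
p,R,o=st(); print(R.T@np.array([.9968,-.08,0])*18)
"
```

```text
t 35.02 p [0.4759 0.201  0.1118] ax [[-0.172, 0.077, -0.982], [0.075, 0.995, 0.065], [0.982, -0.062, -0.176]] F [-1.1  2.  -2.6] w 0.0209
[-3.18890773 -0.09166071 17.71512866]
```

carry_out(commands=[[[0.1,-3,0,18,0],[0.1,-3,0,18,0],[0.1,-3,0,18,0],[0.1,-3,0,16,0],[0.1,-1,0,9,0],[0.1,-1,0,7,0]]])

```text
time: 35.52
position: [0.5461, 0.1951, 0.1118]
tool_rot: [0.047, 0.781, 0.001, 0.623]
ft_force: [-11.5, 2.7, 6.0]
grip_width: 0.0203
```

carry_out(commands=[[[0.1,-1,0,10,0],[0.1,-1,0,8,0]]])

```text
time: 35.68
position: [0.5464, 0.195, 0.1117]
tool_rot: [0.046, 0.794, 0.002, 0.606]
ft_force: [-11.3, 1.9, 6.0]
grip_width: 0.0204
```

carry_out(commands=[[[0.5,0,0,0,0],[0.5,0,0,0,0],[0.5,0,0,0,0],[0.5,-20,0,-4,0],[0.5,-30,0,-8,0],[0.5,-30,0,-8,0],[0.5,-10,0,-10,0]]])

```text
time: 36.27
position: [0.5408, 0.1877, 0.2077]
tool_rot: [0.045, 0.795, 0.0, 0.604]
ft_force: [2.3, 0.0, 0.6]
grip_width: 0.0428
```

```bash
python3 -c "
from h import *
p,R,o=st();print(o['q'])
im,m=shot('side','s14')
cv2.imwrite('pics/s14c.png',cv2.resize(im[120:260,230:400,::-1],None,fx=4,fy=4,interpolation=2))
"
```

```text
t 36.27 p [0.5408 0.1877 0.2077] ax [[-0.265, 0.072, -0.961], [0.072, 0.996, 0.055], [0.961, -0.054, -0.269]] F [2.3 0.  0.6] w 0.0428
[ 0.08693806  0.58149015  1.4100869   0.09654291  1.41300213 -1.44732415]
```

View pics/s14c.png

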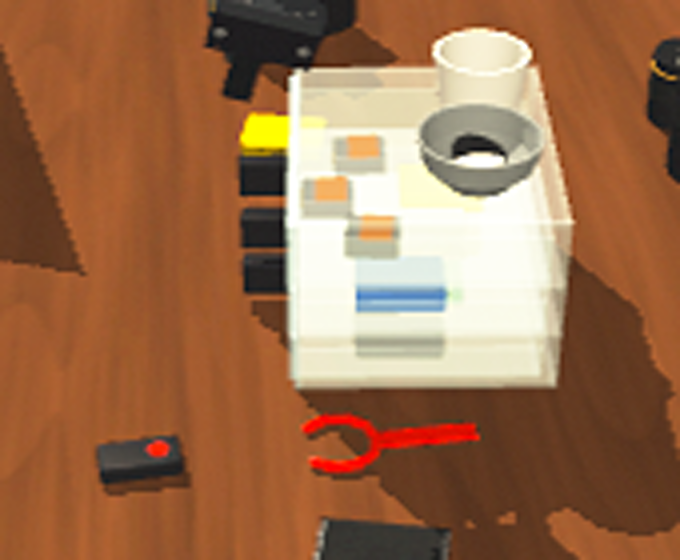

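The drawer looks shut with all three batteries inside. I'll compare the tab's edge with the first picture, and plan the move to the lens.

```bash
python3 -c "
from h import *
a=cv2.imread('pics/side0.png').astype(int);b=cv2.imread('pics/s14.png').astype(int)
for r in (160,162,164,176,178,187,189): print(r,a[r,284:306].sum(1).tolist(),'\n   ',b[r,284:306].sum(1).tolist())
t,m=shot('top','t14'); H=hsv(t)
wh=(H[...,1]<50)&(H[...,2]>130); wh[:215]=0;wh[270:]=0;wh[:,370:]&=True;wh[:,:370]=0;wh[:,450:]=0
for q in blobs(wh,40): print('lens top',q[0],q[1],onz(m,*q[1],.105))
s,ms=b.astype(np.uint8)[...,::-1].copy(),robot.camera_model('side'); H=hsv(s);wh=(H[...,1]<50)&(H[...,2]>130); wh[:230]=0;wh[330:]=0;wh[:,290:]=0;wh[:,230:]&=True
for q in blobs(wh,60): print('lens side',q[0],q[1],onz(ms,*q[1],.105))
go([.442,-.298,.2],None)
"
```

```text
160 [301, 300, 301, 267, 204, 196, 189, 182, 178, 174, 172, 167, 165, 158, 149, 117, 518, 744, 685, 741, 761, 726] 
    [300, 302, 296, 294, 283, 228, 176, 188, 184, 179, 174, 171, 167, 166, 160, 156, 140, 271, 669, 765, 753, 728]
162 [304, 301, 292, 269, 168, 101, 102, 106, 100, 102, 105, 106, 103, 101, 99, 65, 518, 748, 712, 745, 745, 730] 
    [303, 302, 295, 288, 288, 220, 93, 99, 104, 98, 103, 101, 104, 108, 107, 100, 80, 260, 688, 765, 732, 732]
164 [305, 299, 304, 274, 170, 95, 101, 107, 107, 103, 106, 104, 106, 109, 94, 66, 520, 750, 715, 749, 755, 754] 
    [306, 300, 298, 299, 292, 226, 90, 104, 107, 104, 104, 101, 104, 108, 109, 99, 77, 385, 741, 765, 751, 750]
176 [308, 299, 296, 295, 306, 274, 126, 97, 102, 100, 105, 102, 106, 100, 88, 276, 592, 683, 659, 760, 752, 756] 
    [308, 304, 295, 294, 310, 276, 131, 97, 105, 105, 105, 102, 104, 106, 102, 103, 67, 493, 757, 754, 752, 758]
178 [308, 305, 294, 295, 307, 283, 179, 102, 106, 105, 110, 108, 107, 103, 89, 198, 410, 504, 653, 755, 726, 756] 
    [310, 305, 297, 294, 308, 283, 181, 101, 104, 103, 107, 108, 104, 104, 10
[... 240 characters left out ...]
24, 642, 722, 726, 754]
189 [300, 302, 302, 295, 298, 300, 257, 91, 105, 107, 106, 107, 101, 104, 103, 82, 331, 575, 711, 748, 715, 753] 
    [301, 304, 303, 297, 298, 300, 253, 92, 103, 102, 107, 107, 107, 105, 109, 109, 83, 327, 641, 718, 720, 754]
lens top 179 [408.01117318 238.7150838 ] [ 0.44044294 -0.29545874  0.105     ]
lens side 97 [ 60.45360825 256.10309278] [-0.01097987 -0.14880306  0.105     ]
lens side 337 [255.3768546 288.6735905] [ 0.44270659 -0.29499343  0.105     ]
t 36.37 p [0.5382 0.1881 0.2067] ax [[-0.269, 0.072, -0.961], [0.071, 0.996, 0.055], [0.961, -0.054, -0.273]] F [ 0.3 -0.1  0. ] w 0.0433
yaw 85.9 | total mm [  -2.9 -491.4  -64.5] yaw change(world) 0 tool twist 0
```

carry_out(commands=[[[1,-2,-38,-5,1],[1,-2,-38,-5,1],[1,-2,-38,-5,1],[1,-2,-38,-5,1],[1,-2,-38,-5,1],[1,-2,-38,-5,1],[1,-2,-38,-5,1],[1,-2,-38,-5,1]]])

```text
time: 37.03
position: [0.4578, -0.1117, 0.2095]
tool_rot: [0.084, 0.798, -0.05, 0.595]
ft_force: [1.1, 0.2, 0.6]
grip_width: 0.0844
```

```bash
python3 -c "
from h import *
go([.436,-.294,.16],72)
"
```

```text
t 37.03 p [ 0.4578 -0.1117  0.2095] ax [[-0.278, 0.074, -0.958], [0.194, 0.981, 0.02], [0.941, -0.18, -0.287]] F [1.1 0.2 0.6] w 0.0844
yaw 78.8 | total mm [  39.9 -184.1   26.6] yaw change(world) -6.8 tool twist 6.8
```

carry_out(commands=[[[1,0,-36,5,1],[1,0,-36,5,1],[1,0,-36,5,1],[1,5,-36,5,1],[1,10,-36,5,1],[1,15,0,5,0],[1,0,0,0,0]]])

```text
time: 37.62
position: [0.4256, -0.3044, 0.158]
tool_rot: [0.115, 0.797, -0.088, 0.586]
ft_force: [0.0, 1.1, 0.7]
grip_width: 0.0872
```

```bash
python3 -c "
from h import *
go([.4365,-.2935,.061],None)
im,m=shot('side','s15');cv2.imwrite('pics/s15c.png',cv2.resize(im[200:340,200:340,::-1],None,fx=4,fy=4,interpolation=2))
"
```

```text
t 37.62 p [ 0.4256 -0.3044  0.158 ] ax [[-0.286, 0.081, -0.955], [0.286, 0.958, -0.005], [0.914, -0.275, -0.297]] F [0.  1.1 0.7] w 0.0872
yaw 73.4 | total mm [90.4 14.1 35.8] yaw change(world) 0 tool twist 0
```

carry_out(commands=[[[1,3,13,12,0],[1,12,1,5,0],[1,15,0,5,0],[1,0,0,0,0]]])

```text
time: 38.0
position: [0.4436, -0.2909, 0.1214]
tool_rot: [0.113, 0.797, -0.086, 0.587]
ft_force: [-0.5, 0.0, 0.5]
grip_width: 0.087
```

```bash
python3 -c "
from h import *
go([.4365,-.2935,.061],None)
im,m=shot('side','s15');cv2.imwrite('pics/s15c.png',cv2.resize(im[200:340,200:340,::-1],None,fx=4,fy=4,interpolation=2))
"
```

```text
t 38.0 p [ 0.4436 -0.2909  0.1214] ax [[-0.286, 0.078, -0.955], [0.281, 0.96, -0.006], [0.916, -0.27, -0.296]] F [-0.5  0.   0.5] w 0.087
yaw 73.7 | total mm [59.5 -4.1 12.1] yaw change(world) 0 tool twist 0
```

View pics/s15c.png

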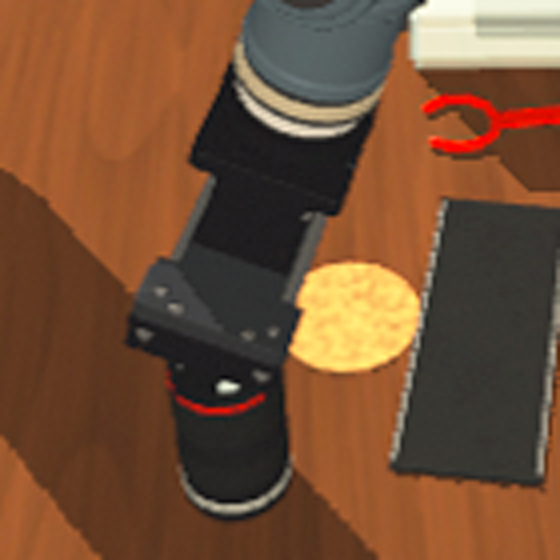

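The gripper is above the lens and centred on it, leaning about 17° in the plane across the jaws. That lean doesn't affect the pinch.

carry_out(commands=[[[1,15,-4,3,0],[1,15,0,4,0],[1,15,0,4,0],[1,8,0,1,0]]])

```text
time: 38.38
position: [0.4431, -0.2928, 0.0709]
tool_rot: [0.107, 0.795, -0.086, 0.59]
ft_force: [0.2, -0.2, 0.3]
grip_width: 0.0873
```

```bash
python3 -c "
from h import *
go([.4365,-.2935,.061],None)
"
```

```text
t 38.38 p [ 0.4431 -0.2928  0.0709] ax [[-0.28, 0.069, -0.958], [0.273, 0.962, -0.01], [0.921, -0.264, -0.288]] F [ 0.2 -0.2  0.3] w 0.0873
yaw 74.2 | total mm [11.3 -2.4 -3. ] yaw change(world) 0 tool twist 0
```

carry_out(commands=[[[1,6,-1,-3,0],[0.5,2,0,-1,0],[0.4,1,0,0,0],[0.4,1,0,0,0],[0.4,1,0,0,0],[0.4,1,0,0,0]]], force=40)

```text
time: 38.88
position: [0.4363, -0.2924, 0.0625]
tool_rot: [0.104, 0.795, -0.087, 0.591]
ft_force: [-1.1, -2.0, 1.4]
grip_width: 0.0616
```

```bash
python3 -c "
from h import *
st()
"
```

```text
t 38.88 p [ 0.4363 -0.2924  0.0625] ax [[-0.279, 0.063, -0.958], [0.268, 0.963, -0.015], [0.922, -0.261, -0.285]] F [-1.1 -2.   1.4] w 0.0616
```

carry_out(commands=[[[0.4,-12,0,-4,0],[0.4,-14,0,-4,0],[0.4,-2,26,6,0],[0.4,-2,26,7,0],[0.4,-2,26,7,0],[0.4,-2,26,7,0],[0.4,-2,20,4,0]]])

```text
time: 39.47
position: [0.5021, -0.1808, 0.0914]
tool_rot: [0.11, 0.793, -0.089, 0.592]
ft_force: [-0.5, 0.6, -5.6]
grip_width: 0.061
```

```bash
python3 -c "
from h import *
p,R,o=st(); print('lens xy est',p-.019*R[:,0])
im,m=shot('side','s16');cv2.imwrite('pics/s16c.png',cv2.resize(im[200:340,220:360,::-1],None,fx=4,fy=4,interpolation=2))
"
```

```text
t 39.47 p [ 0.5021 -0.1808  0.0914] ax [[-0.274, 0.069, -0.959], [0.281, 0.96, -0.011], [0.92, -0.272, -0.282]] F [-0.5  0.6 -5.6] w 0.061
lens xy est [ 0.50731755 -0.18210074  0.10967495]
```

View pics/s16c.png

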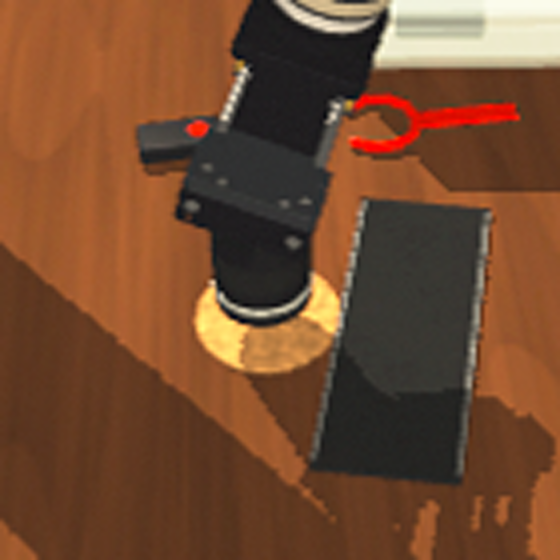

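carry_out(commands=[[[0.4,7,6,3,0],[0.4,8,1,3,0],[0.4,4,0,1,0]]])

```text
time: 39.77
position: [0.5083, -0.168, 0.0711]
tool_rot: [0.11, 0.792, -0.086, 0.594]
ft_force: [-0.6, 0.3, -5.6]
grip_width: 0.0614
```

```bash
python3 -c "
from h import *
p,R,o=st(); print('lens xy est',p+[.0052,-.0026,0])
go([.5053,-.1744,.0665])
"
```

```text
t 39.77 p [ 0.5083 -0.168   0.0711] ax [[-0.27, 0.071, -0.96], [0.276, 0.961, -0.007], [0.922, -0.267, -0.279]] F [-0.6  0.3 -5.6] w 0.0614
lens xy est [ 0.51347127 -0.17057549  0.07109223]
t 39.77 p [ 0.5083 -0.168   0.0711] ax [[-0.27, 0.071, -0.96], [0.276, 0.961, -0.007], [0.922, -0.267, -0.279]] F [-0.6  0.3 -5.6] w 0.0614
yaw 74.0 | total mm [ 4.8 -7.   0.3] yaw change(world) 0 tool twist 0
```

Still airborne (Fz −5.6 is the lens's weight). I'll shift −7 in y, then descend by small steps.

carry_out(commands=[[[0.4,2,-7,0,0],[0.4,3,0,1,0]]])

```text
time: 39.93
position: [0.5045, -0.176, 0.0651]
tool_rot: [0.109, 0.793, -0.086, 0.593]
ft_force: [1.2, -3.6, 27.2]
grip_width: 0.0612
```

```bash
python3 -c "
from h import *
p,R,o=st(); print('lens xy est',p+[.0052,-.0026,0])
go([.5053,-.1744,.0655])
"
```

```text
t 39.93 p [ 0.5045 -0.176   0.0651] ax [[-0.273, 0.071, -0.959], [0.276, 0.961, -0.008], [0.922, -0.267, -0.282]] F [ 1.2 -3.6 27.2] w 0.0612
lens xy est [ 0.50970117 -0.17858102  0.06505944]
t 39.93 p [ 0.5045 -0.176   0.0651] ax [[-0.273, 0.071, -0.959], [0.276, 0.961, -0.008], [0.922, -0.267, -0.282]] F [ 1.2 -3.6 27.2] w 0.0612
yaw 74.0 | total mm [-0.5  1.7  0.2] yaw change(world) 0 tool twist 0
```

carry_out(commands=[[[0.8,0,0,0,0],[1,0,0,0,0],[1,0,0,0,0],[1,0,0,0,0],[1,0,0,0,0],[1,0,0,0,0]]])

```text
time: 40.43
position: [0.504, -0.1817, 0.0673]
tool_rot: [0.111, 0.792, -0.089, 0.593]
ft_force: [0.3, -0.4, 0.8]
grip_width: 0.0859
```

```bash
python3 -c "
from h import *
p,R,o=st(); print(R.T@[0,0,.09])
"
```

```text
t 40.43 p [ 0.504  -0.1817  0.0673] ax [[-0.271, 0.07, -0.96], [0.282, 0.959, -0.01], [0.92, -0.274, -0.28]] F [ 0.3 -0.4  0.8] w 0.0859
[-0.08639755 -0.00086754 -0.02519348]
```

carry_out(commands=[[[1,-8,5,-2,0],[1,-15,0,-4,0],[1,-20,0,-6,0],[1,-30,0,-9,0],[1,-35,0,-10,0],[1,-15,0,-25,0],[1,0,0,-35,0],[1,0,0,-20,0]]])

```text
time: 41.1
position: [0.4387, -0.1527, 0.2245]
tool_rot: [0.111, 0.792, -0.088, 0.594]
ft_force: [-0.2, 0.0, 0.5]
grip_width: 0.087
```

Run:
```python
from h import *
st()
ts,m=shot('top','t17'); H=hsv(ts)
wh=(H[...,1]<50)&(H[...,2]>130); z=np.zeros_like(wh); z[205:235,355:395]=1
for q in blobs(wh&z,40): print('lens top',q[0],q[1].round(1),onz(m,*q[1],.108).round(4))
s,ms=shot('side','s17'); H=hsv(s); wh=(H[...,1]<50)&(H[...,2]>130); z[:]=0; z[225:275,260:315]=1
for q in blobs(wh&z,60): print('lens side',q[0],q[1].round(1),onz(ms,*q[1],.108).round(4))
a=cv2.imread('pics/side0.png')
cv2.imwrite('pics/f.png',np.hstack([cv2.resize(s[120:330,225:365,::-1],None,fx=2.8,fy=2.8),cv2.resize(ts[125:250,215:420,::-1],(400,588)) if 0 else cv2.resize(a[120:330,225:365],None,fx=2.8,fy=2.8)]))
```

```text
t 41.1 p [ 0.4387 -0.1527  0.2245] ax [[-0.27, 0.07, -0.96], [0.28, 0.96, -0.009], [0.921, -0.271, -0.279]] F [-0.2  0.   0.5] w 0.087
lens top 208 [388.4 214.2] [ 0.5231 -0.2298  0.108 ]
lens top 40 [374.6 230.5] [ 0.469 -0.183  0.108]
lens side 246 [285.  248.4] [ 0.5115 -0.1773  0.108 ]
```

View pics/f.png

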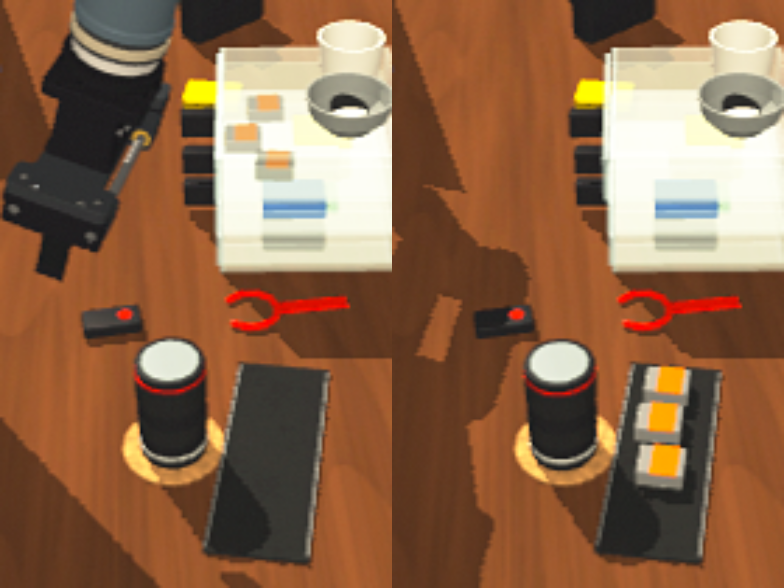

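The lens stands upright at (0.5115, −0.1773), against a disc centre of about (0.511, −0.177). The drawer is shut with three batteries inside and the arm is clear, so I'm handing in.

```bash
python3 -c "
from rig import robot
print(robot.hand_in())"
```

```text
the job is handed in; nothing more can be done
None
```

The job is handed in at about 41 s of the 208 s allowed. Three batteries were present; all three are in the top drawer, the drawer is pushed shut, and the lens is back on its cork disc.

**Last checks:**
- **Lens:** it stands upright. The side view puts it at (0.5115, −0.1773) and the disc's centre was measured at (0.5095 to 0.513, −0.1767), so it is about 2 mm off against the 16 mm allowed.
- **Drawers:** in the side picture the top tab stands about 1.5 px further in than at the start, and the push ended against a firm stop. The lower drawers' tabs have not moved.
- **Bystanders:** those in the last side view (bowl, hood, wrench, remote) look where they were. I did not re-measure them, and the card case and blower I checked only as far as they show in the views.

**Disagreements and oddities:**
- **Top view of the lens:** the final top-camera check gave (0.523, −0.230) and (0.469, −0.183). I took these to be the arm covering the lens and relied on the side view.
- **Battery 2:** it shifted about 30 mm towards the drawer front after I placed it, but it stays inside.
- **Tool lean:** the tool's lean grew to about 16° over the run. For battery 3 and the lens I turned the jaws so that the lean did not affect the grip.
- **Pictures:** I viewed 16, two over the budget of 14.

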